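# Clear and load the slat rack, then lock its comb

## Task

Get the slat rack ready: put every dark offcut lying on its bed into the grey tray, and lift the steel retaining comb by its black handle, move it to the robot's left and let it drop into its open notch. Then slide every pale slat fully home, one to a channel, and after that lift the comb again and bring it back into its locked notch so that its tongues stand behind the slats. Leave the other things on the bench where they are.

Things in the scene. Friction and masses are not known exactly. Their poses are not given: they have to be found in the camera images.
- rack: Plywood slat rack, fixed. Origin: table level, middle of the mouth line; x into the channels (away from robot), y left, z up. Base plate 10 mm thick, 203 wide, from x = -115 to 132 mm; x < 0 is the open bed, no walls. Three channels along x, centres y = -60, 0, 60 mm, 43 wide, floor z = 10, 20 high; walls between 17 thick, rounded noses start at x = 0. Roof z = 30 to 36 mm, from x = 14 mm back.
- bay0 (a point): Mouth of the right channel: on its floor at the mouth line (rack frame x = 0, y = -60, z = 10 mm). Axes as the rack. The backstop's face is 122 mm in from here: a slat fully home touches it, its rear end then 2 mm and its centre 62 mm in from the mouth line.
- bay1 (a point): Mouth of the middle channel (y = 0), likewise.
- bay2 (a point): Mouth of the left channel (y = +60 mm), likewise.
- comb (a joint): Sideways travel of the steel comb along the rack's +y (m), 0 to 0.030, play 2 mm either way. 0: locked notch, its 3 tongues (12 mm wide, rack x = -10 to -3 mm, z = 14 mm up) stand before the channels' centres. 0.030: open notch, tongues before the walls (y = -30, 30, 90 mm), 48 mm free between them. From each tongue an arm 12 mm wide, z = 39 to 47 mm, runs back over the roof. Starts locked.
- lift (a joint): Height of the comb above its seat (m), 0 seated (start), at most 0.034. Its pin must rise at least 16 mm out of a notch before the comb can move sideways; it drops back by its own weight (about 4 N) when over a notch, but stays up on the middle tooth if let go between the notches.
- handle (a point): Grip point of the comb's black handle, 16 mm below its top, moving with the comb. The handle is an upright block above the roof, 26 mm (rack x) by 30 mm (rack y), z = 47 to 99 mm when seated. Grip point in the rack's frame, seated: x = 82, z = 83, y = -15 mm locked, +15 mm open.
- tray: Grey open tray, fixed, 220 x 140 x 45 mm (x, y, z), walls and floor 6 mm. Origin: centre of its underside.
- slat0: Plain pale wooden slat, 120 x 40 x 16 mm (x, y, z), about 60 g, starts lying flat on the bench to the robot's left. Origin: centre of its underside (its centre is 8 mm above). x: along its length; either end may go in first, either face up. May be absent.
- slat1: Plain pale wooden slat, 120 x 40 x 16 mm (x, y, z), about 60 g, starts lying flat on the bench to the robot's left. Origin: centre of its underside (its centre is 8 mm above). x: along its length; either end may go in first, either face up. May be absent.
- slat2: Plain pale wooden slat, 120 x 40 x 16 mm (x, y, z), about 60 g, starts lying flat on the bench to the robot's left. Origin: centre of its underside (its centre is 8 mm above). x: along its length; either end may go in first, either face up. May be absent.
- offcut0: Dark wooden offcut block, 66 x 44 x 30 mm (x, y, z), about 70 g, starts lying on the rack's bed in front of the channels. Origin: centre of its underside; x along its length.
- offcut1: Dark wooden offcut block, 66 x 44 x 30 mm (x, y, z), about 70 g, starts lying on the rack's bed in front of the channels. Origin: centre of its underside; x along its length.
- sander: Sanding block with cork sole, 115 x 65 x 32 mm; bystander, leave alone. Wider and thicker than the slats.
- tape: Black round tape measure, 68 mm across, 34 mm high; bystander, leave alone.
- glue: White glue bottle, 60 mm across, 170 mm tall; bystander, leave alone.
- screws: Glass jar, 66 mm across, 75 mm tall; bystander, leave alone.
- hammer: Hammer lying on the bench; bystander, leave alone.

How it is judged:
By the outcome, as a careful person would: the job done as asked, in the order asked, and still so for the second after the job is handed in, with the robot touching nothing.
Of slat0, slat1, slat2 only 2 to 3 are there at a start; the rules pass over those that are not, and their reading is None.
At some moment in a run one of slat0, slat1, slat2 may be knocked a few centimetres aside while the robot is not near it.
Once in a run the grip may slacken for a moment while it holds something.
It also fails if it takes over 210 s, if anything falls off the work surface, if the arm or the gripper's body presses on something with over 40 N, if the wrist force passes 120 N, or if a joint passes its speed limit or range.

## Robot

A 6-joint arm with a two-finger parallel gripper is mounted at the origin on the work surface. World frame = base frame: x ahead of the robot, y to its left, z up, the work surface at z = 0. Lengths are in mm, angles in rad, forces in N, time in s.
With the tool pointing down it reaches from about 275 to 1000 mm from the base axis. Payload 8.4 kg.
Tool frame: the origin (TCP) lies between the finger pads; the fingertips stand 22 mm ahead of it and the grasp point (between the pads) lies 3 mm ahead of it (r.nose_length is the z of the fingertips in the tool frame, in mm); z points along the fingers, y is the line along which they close (so a half turn about z gives the same grasp; the last joint's range is limited). The gripper opens to 85 mm and grips with 20 to 120 N. Pads are 22 mm wide; open, the fingers measure 114 mm over their backs; the gripper's body (76 mm by 85 mm) begins 54 mm behind the grasp point. The pads swing forward as they close: fully open they stand 13 mm farther back than shut.
Start: joints at [1.296, 0.353, 1.633, -0, 1.155, -0.002], TCP at [168.392, 601.891, 253.281] pointing down, gripper open.
Joint ranges: [-2.63, 2.63], [-0.92, 2.1], [0.06, 2.66], [-1.3, 4.44], [0, 2.69], [-3.02, 3.02]. Speed limits (rad/s): [2.22, 2.22, 2.79, 3.14, 3.14, 3.14].

## Interface

Orientations are given as [roll, pitch, yaw] about the fixed x, y, z axes, in that order (R = Rz(yaw) Ry(pitch) Rx(roll)).
In Python, from rig import r, camrig, workorder gives the robot as it stands (r), with the cameras (camrig) and the job (workorder).
- The arm moves only by the shell command python3 steer.py [FORCE], which reads ROWS from standard input. ROWS is a JSON object whose key "rows" holds a list of rows, 1 to 5 of them, each of 7 numbers: a rotation vector rx, ry, rz in units of 0.2 rad, then dx, dy, dz in units of 20 mm, then the opening from 0.0 (shut) to 1.0 (fully open); each row shifts and turns the commanded pose from where the row before left it, along the tool's axes as they then stand; what a row does not reach is not made up. A row lasts 1/12 s, in which the tool goes at most 41.7 mm and 0.125 rad, less where a joint would pass 70% of its speed; a pose out of reach is approached as far as the arm can. The fingers move at their own pace and stop on an object; FORCE is the grip in N (left out, the last holds). Time passes only in rows, so rows that do not move let the fingers close. It prints the time, the measured TCP pose, the force, the opening and the grip force at its end. Input that does not fit is refused with a message, and nothing moves.
- r.sense(): the state, without advancing time (a new reading comes with each control period).
- camrig.grab_frame(name): name is "scene" or "side" or "wrist"; returns the picture (400x640x3 uint8, red, green, blue); there is no depth.
- camrig.camera_params(name): a dict with "fx", "fy", "cx", "cy" (pixels), "rvec" (rotation vector, rad) and "tvec" (3), from world to camera coordinates, as OpenCV has them. Camera axes: x right, y down, z forward; pixel columns grow to the right and rows downward; lengths in mm; the calibration is good to about 2 mm. A picture is of the moment at which its call begins: read the wrist's pose just before it. camera_params takes no time and is no camera call; for the wrist camera it gives the pose at the moment of the call.
- workorder.sign_off(): hands the job in; it is judged then, once.
The state is a dict: "clock": time; "qpos": joint angles; "qvel": joint speeds; "joint_efforts": joint torques, N m; "eef_pos": TCP position; "tcp_rot": TCP orientation; "contact_force": force on the tool from outside, world axes, zero at the start; "wrist_torque": the same for the moment, N m; "opening": opening from 0.0 (shut) to 1.0 (fully open); "grasp_force": force on a finger pad.
Only numpy, scipy, OpenCV 4.12 (cv2) and the standard library are available. Lean on these libraries where they do the work, as an engineer would, in place of code of your own. Each camera call takes 0.05 s, during which the arm holds its last target. There are 200 camera calls.

## Working session

There is one attempt and no reset: what is moved stays moved. The work goes in short steps, Python scripts to look and compute and a shell command to move; the robot and the scene stay as the last step left them, time stands still between calls to the robot, and variables do not carry over. Pictures are saved under pics/ and viewed, at most 14 in all, crops included, and the job is handed in when it is done.

```bash
ls; mkdir -p pics; cat > h.py <<'E'
import numpy as np, cv2
from rig import r, camrig, workorder
def cam(n):
    p=camrig.camera_params(n); R=cv2.Rodrigues(np.array(p["rvec"],float))[0]
    K=np.array([[p["fx"],0,p["cx"]],[0,p["fy"],p["cy"]],[0,0,1]]); return K,R,np.array(p["tvec"],float).ravel()
def ray(c,px,z):
    K,R,t=c; px=np.atleast_2d(np.array(px,float))
    d=np.c_[px,np.ones(len(px))]@np.linalg.inv(K).T@R; o=-R.T@t
    return o+d*((z-o[2])/d[:,2])[:,None]
def proj(c,P):
    K,R,t=c; q=(np.atleast_2d(P)@R.T+t)@K.T; return q[:,:2]/q[:,2:]
def shot(n,f):
    c=cam(n); im=camrig.grab_frame(n); cv2.imwrite("pics/"+f+".png",im[:,:,::-1]); return c,im
E
python3 - <<'E'
from h import *
for n in("scene","side","wrist"):
    c,im=shot(n,n+"0"); print(n,-c[1].T@c[2],c[1][2])
print(r.sense())
E
```

```text
pics
rig.py
steer.py
scene [1756.14513723  413.49332128 1007.69768229] [-0.78818938 -0.19935261 -0.58225084]
side [  24.42027891 -524.41208674  759.07700946] [ 0.50300492  0.56929254 -0.6503015 ]
wrist [ 98.74472924 620.11046288 373.56916385] [ 0.27305851 -0.07787244 -0.95884041]
{'clock': 0.15, 'qpos': array([ 1.29560249e+00,  3.53477776e-01,  1.63394023e+00,  1.45845016e-06,
        1.15518551e+00, -2.41526775e-03]), 'qvel': array([-0.0007903 , -0.00269541, -0.00149648, -0.0017744 ,  0.00203649,
        0.00079374]), 'joint_efforts': array([-5.00705537e-04, -6.05634856e+01, -3.42340457e+01, -7.94714379e-05,
        6.15971920e-03,  5.05324721e-06]), 'eef_pos': array([168.30131719, 601.57839619, 252.75104763]), 'tcp_rot': array([-3.14058180e+00, -3.77518340e-06,  2.86881349e+00]), 'contact_force': array([1.21252395, 0.67625631, 0.22494754]), 'wrist_torque': array([-0.02655752, -0.01824392,  0.0283847 ]), 'grasp_force': 0.0, 'opening': 0.99811860680312}
```

View pics/scene0.png

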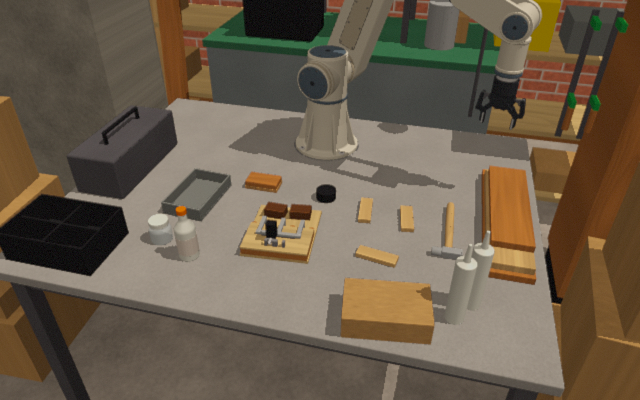

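View pics/side0.png

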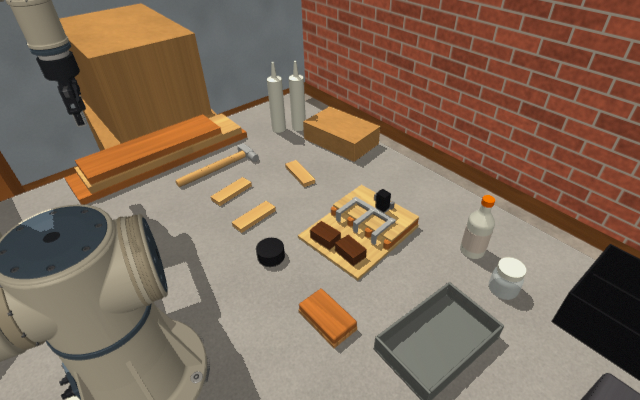

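View pics/wrist0.png

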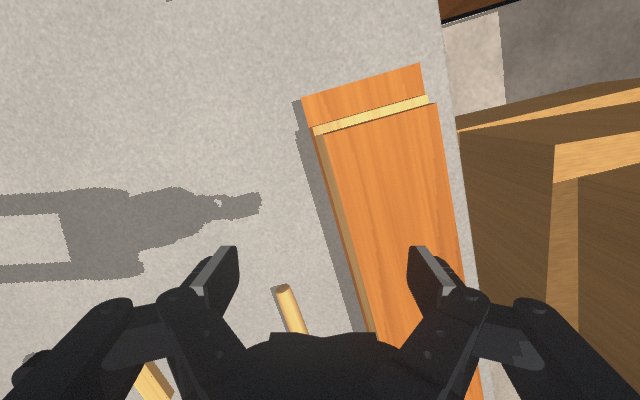

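The scene view shows three pale slats, at (365,210), (407,218) and (377,256). The rack is at about (283,232), with offcuts at (276,210) and (300,211), and the tray is at (198,193). The same items appear in the side view: rack at (360,230), tray at (440,340). The wrist view shows only the plank stack. Next I'll take masks and crops.

```bash
python3 - <<'E'
from h import *
a=cv2.imread("pics/side0.png"); b=cv2.imread("pics/scene0.png")
A=cv2.resize(a[180:280,290:430],(790,564),interpolation=cv2.INTER_CUBIC)
cv2.imwrite("pics/c1.png",A)
B=cv2.resize(b[195:265,235:330],(800,590),interpolation=cv2.INTER_CUBIC)
cv2.imwrite("pics/c2.png",B)
for n,im,top in(("side",a,16),("scene",b,16)):
    c=cam(n); h=cv2.cvtColor(im,cv2.COLOR_BGR2HSV)
    m=cv2.inRange(h,(12,90,130),(28,255,255))
    m=cv2.morphologyEx(m,cv2.MORPH_OPEN,np.ones((2,2)))
    for k in cv2.findContours(m,0,1)[0]:
        ar=cv2.contourArea(k)
        if 150<ar<8000:
            (u,v),_,_=cv2.minAreaRect(k); bx=cv2.boxPoints(cv2.minAreaRect(k))
            P=ray(c,bx,top); L=[np.hypot(*(P[i]-P[i-1])[:2]).round() for i in range(2)]
            if 0<P[:,0].mean()<1200: print(n,ar,(round(u),round(v)),ray(c,[u,v],top)[0,:2].round(),L)
E
```

```text
side 1405.0 (328, 314) [ 354. -141.] [np.float64(121.0), np.float64(70.0)]
side 3810.5 (359, 227) [589.   3.] [np.float64(215.0), np.float64(353.0)]
side 446.0 (254, 216) [410. 221.] [np.float64(49.0), np.float64(131.0)]
side 410.0 (353, 198) [659.  98.] [np.float64(97.0), np.float64(132.0)]
side 345.0 (231, 190) [421. 357.] [np.float64(45.0), np.float64(131.0)]
side 307.5 (301, 173) [623. 287.] [np.float64(141.0), np.float64(49.0)]
side 403.5 (211, 168) [432. 495.] [np.float64(33.0), np.float64(239.0)]
side 1317.0 (342, 125) [911. 417.] [np.float64(284.0), np.float64(190.0)]
side 4087.0 (140, 125) [374. 902.] [np.float64(578.0), np.float64(855.0)]
side 4195.5 (127, 29) [ 738. 1977.] [np.float64(764.0), np.float64(794.0)]
scene 3524.0 (390, 303) [804. 365.] [np.float64(230.0), np.float64(151.0)]
scene 830.5 (515, 263) [566. 689.] [np.float64(120.0), np.float64(119.0)]
scene 385.0 (378, 255) [629. 306.] [np.float64(122.0), np.float64(47.0)]
scene 165.0 (597, 244) [418. 929.] [np.float64(47.0), np.float64(62.0)]
scene 173.5 (292, 225) [556.  25.] [np.float64(48.0), np.float64(89.0)]
scene 269.0 (408, 218) [429. 370.] [np.float64(129.0), np.float64(42.0)]
scene 1368.5 (282, 230) [587.   0.] [np.float64(220.0), np.float64(260.0)]
scene 277.0 (451, 225) [432. 504.] [np.float64(22.0), np.float64(229.0)]
scene 249.5 (366, 210) [418. 234.] [np.float64(39.0), np.float64(125.0)]
scene 717.0 (25, 197) [ 631. -887.] [np.float64(80.0), np.float64(304.0)]
scene 330.5 (265, 180) [ 331. -143.] [np.float64(137.0), np.float64(97.0)]
scene 2940.5 (513, 207) [281. 697.] [np.float64(476.0), np.float64(165.0)]
```

View pics/c1.png

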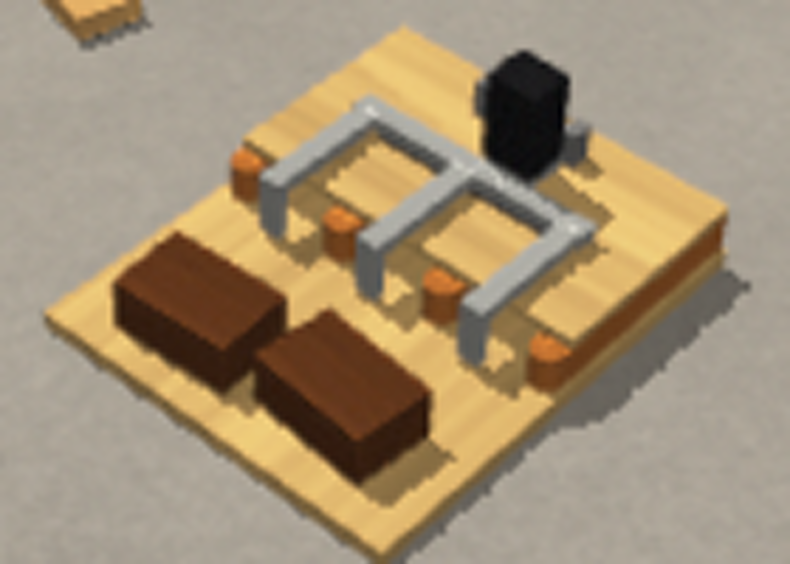

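View pics/c2.png

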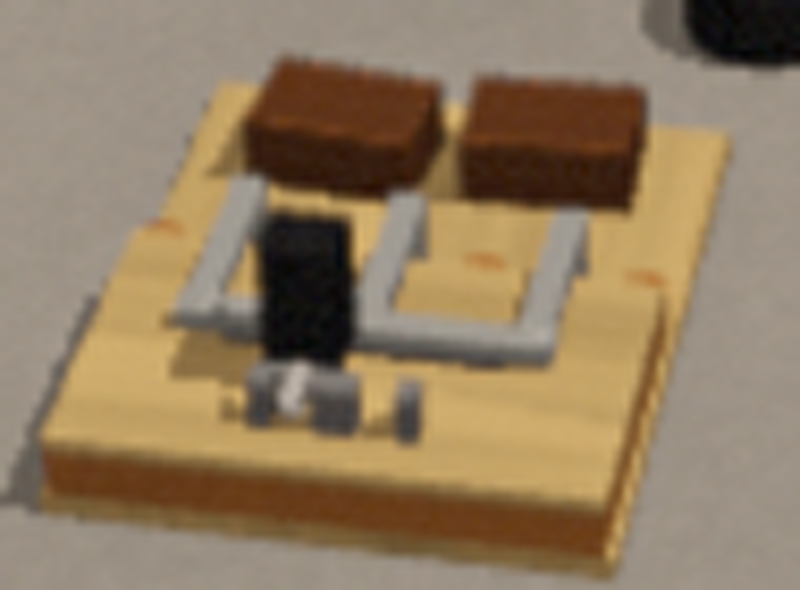

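The crops show two offcuts on the front of the bed, the comb locked, and the black handle. I read the corner pixels off these crops and intersect them with planes.

```bash
python3 - <<'E'
from h import *
S=lambda p:np.array(p,float)/5.643+[290,180]-.4
C=lambda p:np.array(p,float)/8.42+[235,195]-.4
cs,cc=cam("side"),cam("scene")
mod=np.array([[-115,101.5],[-115,-101.5],[132,101.5],[132,-101.5]])
W=[]
for nm,c,f,pl,rf in(("side",cs,S,[(45,315),(380,557)],[(405,28),(727,212)]),("scene",cc,C,[(733,135),(220,85)],[(605,505),(42,437)])):
    P=np.r_[ray(c,f(pl),10),ray(c,f(rf),36)][:,:2]; W.append(P)
    print(nm,P.round().tolist())
def fit(A,B):
    a,b=A-A.mean(0),B-B.mean(0); th=np.arctan2((a[:,0]*b[:,1]-a[:,1]*b[:,0]).sum(),(a*b).sum())
    R=np.array([[np.cos(th),-np.sin(th)],[np.sin(th),np.cos(th)]]); return th,B.mean(0)-R@A.mean(0),R
for w in W+[(W[0]+W[1])/2]:
    th,t,R=fit(mod,w); print("rack",th,t.round(1),np.abs(mod@R.T+t-w).max().round(1))
for nm,c,f,q in(("A",cs,S,[(178,233),(287,298),(222,350),(115,287)]),("B",cs,S,[(330,310),(430,395),(360,443),(257,352)]),
  ("A",cc,C,[(472,78),(648,90),(635,160),(460,140)]),("B",cc,C,[(285,58),(440,85),(428,150),(248,122)])):
    P=ray(c,f(q),40)[:,:2]; e=P-np.roll(P,1,0); print(nm,P.mean(0).round(),np.hypot(*e.T).round(),np.arctan2(e[:,1],e[:,0]).round(2))
P=ray(cs,S([(525,50),(570,75),(530,98),(483,75)]),99)[:,:2]; print("handle",P.mean(0), R.T@(P.mean(0)-t))
a=cv2.imread("pics/side0.png")
g=cv2.cvtColor(a,cv2.COLOR_BGR2HSV)
# tray outer corners
P=ray(cs,[(376,341),(449,286),(502,326),(428,393)],45)[:,:2]; print("tray",P.round().tolist(),P.mean(0).round())
E
```

```text
side [[454.0, 90.0], [470.0, -111.0], [701.0, 108.0], [714.0, -88.0]]
scene [[451.0, 94.0], [470.0, -109.0], [699.0, 111.0], [714.0, -86.0]]
rack 0.0788725645074499 [576.1  -0.8] 3.4
rack 0.08204146674264214 [575.    1.7] 2.8
rack 0.08045903686623104 [5.756e+02 4.000e-01] 3.1
A [497.  32.] [44. 64. 43. 61.] [ 0.18 -1.44 -3.03  1.73]
B [509. -47.] [41. 65. 41. 67.] [-0.06 -1.62  3.13  1.52]
A [496.  35.] [40. 68. 45. 67.] [-2.96  1.71  0.15 -1.51]
B [507. -42.] [43. 63. 41. 71.] [ 3.14  1.54  0.19 -1.57]
handle [658.89999624  -7.60977517] [ 82.39271985 -14.72414931]
tray [[370.0, -263.0], [582.0, -278.0], [579.0, -407.0], [365.0, -392.0]] [ 474. -335.]
```

The manual's scale: shifts go in units of 20 mm and turns go in units of 0.2 rad. Converting my numbers, 0.12 rad is 0.6.

```bash
cat >> h.py <<'E'
from scipy.spatial.transform import Rotation as Ro
TH=0.080; O=np.array([575.6,0.4]); RR=np.array([[np.cos(TH),-np.sin(TH)],[np.sin(TH),np.cos(TH)]])
rk=lambda x,y:RR@[x,y]+O
unrk=lambda p:RR.T@(np.array(p)[:2]-O)
def to(x,y,z,yaw,show=True):
    """turn first (rotvec), then shift (tool axes after the turn)"""
    s=r.sense(); R=Ro.from_euler("xyz",s["tcp_rot"]); T=Ro.from_euler("xyz",[np.pi,0,yaw])
    print("turn",(R.inv()*T).as_rotvec().round(3),"then shift",T.inv().apply(np.array([x,y,z])-s["eef_pos"]).round(1))
def torack(x,y,z,yaw): p=rk(x,y); to(p[0],p[1],z,yaw+TH)
E
echo '{"rows":[[0, 0, 0.6, 0, 0, 0, 1], [0, 0, 0.6, 0, 0, 0, 1], [0, 0, 0.6, 0, 0, 0, 1], [0, 0, 0.6, 0, 0, 0, 1], [0, 0, 0.6, 0, 0, 0, 1]]}' | python3 steer.py 60
echo '{"rows":[[0, 0, 0.6, 0, 0, 0, 1], [0, 0, 0.6, 0, 0, 0, 1], [0, 0, 0.6, 0, 0, 0, 1], [0, 0, 0.6, 0, 0, 0, 1], [0, 0, 0.6, 0, 0, 0, 0.8]]}' | python3 steer.py
python3 -c "
from h import *
print(r.nose_length); to(497,33.5,150,1.68)"
```

```text
clock: 0.57
eef_pos: [168.3, 601.7, 253.0]
tcp_rot: [-3.141, 0.0, 2.263]
contact_force: [-0.6, -0.1, 0.3]
opening: 1.0
grasp_force: 0.0
clock: 0.98
eef_pos: [168.3, 601.7, 253.0]
tcp_rot: [-3.141, 0.001, 1.663]
contact_force: [-0.6, 0.0, 0.3]
opening: 0.884
grasp_force: 0.0
22.0
turn [-0.     0.001 -0.017] then shift [-600.6  264.8  103. ]
```

```bash

echo '{"rows":[[0, 0, 0, -1.67, 0.735, 0.25, 0.8], [0, 0, 0, -1.67, 0.735, 0.25, 0.8], [0, 0, 0, -1.67, 0.735, 0.25, 0.8], [0, 0, 0, -1.67, 0.735, 0.25, 0.8], [0, 0, 0, -1.67, 0.735, 0.25, 0.8]]}' | python3 steer.py >/dev/null
echo '{"rows":[[0, 0, 0, -1.67, 0.735, 0.25, 0.8], [0, 0, 0, -1.67, 0.735, 0.25, 0.8], [0, 0, 0, -1.67, 0.735, 0.25, 0.8], [0, 0, 0, -1.67, 0.735, 0.25, 0.8], [0, 0, 0, -1.67, 0.735, 0.25, 0.8]]}' | python3 steer.py >/dev/null
echo '{"rows":[[0, 0, 0, -1.67, 0.735, 0.25, 0.8], [0, 0, 0, -1.67, 0.735, 0.25, 0.8], [0, 0, 0, -1.67, 0.735, 0.25, 0.8], [0, 0, 0, -1.67, 0.735, 0.25, 0.8], [0, 0, 0, -1.67, 0.735, 0.25, 0.8]]}' | python3 steer.py >/dev/null
echo '{"rows":[[0, 0, 0, -1.67, 0.735, 0.25, 0.8], [0, 0, 0, -1.67, 0.735, 0.25, 0.8], [0, 0, 0, -1.67, 0.735, 0.25, 0.8], [0, 0, 0, 0, 0, 0, 0.8], [0, 0, 0, 0, 0, 0, 0.8]]}' | python3 steer.py
python3 -c "
from h import *
to(497,33.5,36,1.68)
c,im=shot('wrist','w1'); print(-c[1].T@c[2])"
```

```text
clock: 2.65
eef_pos: [490.9, 27.8, 162.8]
tcp_rot: [-3.141, -0.0, 1.665]
contact_force: [0.3, -0.4, -0.7]
opening: 0.803
grasp_force: 0.0
turn [-0.001 -0.    -0.015] then shift [  5.    6.7 126.8]
[484.08296872  98.72347487 283.74326287]
```

View pics/w1.png

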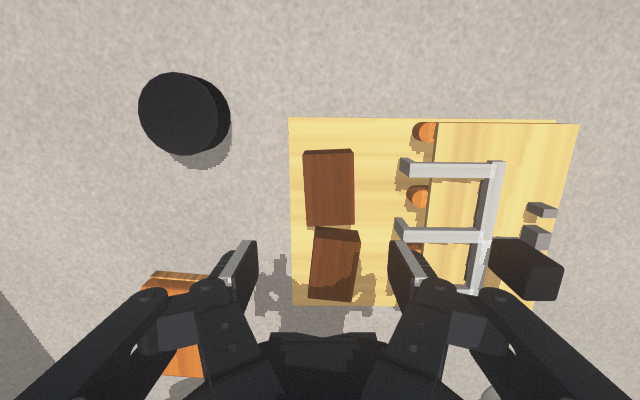

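The wrist view shows offcut A at (329,188), offcut B at (334,265), the rack's front-left corner at (289,118), and the tape at (180,113). I measure the offcuts' tops from this.

```bash
python3 - <<'E'
from h import *
c=cam("wrist"); im=cv2.imread("pics/w1.png"); h=cv2.cvtColor(im,cv2.COLOR_BGR2HSV)
m=cv2.inRange(h,(0,90,60),(15,255,140)); m=cv2.morphologyEx(m,cv2.MORPH_OPEN,np.ones((3,3)))
for k in cv2.findContours(m,0,1)[0]:
    if cv2.contourArea(k)>1500:
        q=cv2.boxPoints(cv2.minAreaRect(k)); P=ray(c,q,40)[:,:2]; e=P-np.roll(P,1,0)
        print(q.round().tolist(),P.mean(0).round(1),np.hypot(*e.T).round(),np.arctan2(e[:,1],e[:,0]).round(2))
print(ray(c,[(289,118)],10), rk(-115,101.5))
E
```

```text
[[302.0, 150.0], [356.0, 148.0], [362.0, 301.0], [308.0, 303.0]] [502.3  -3.8] [151.  46. 151.  54.] [ 1.69  0.14 -1.4  -3.  ]
[[452.82148163  92.18296924  10.        ]] [452.85646234  92.38518338]
```

```bash
python3 - <<'E'
from h import *
c=cam("wrist"); im=cv2.imread("pics/w1.png"); h=cv2.cvtColor(im,cv2.COLOR_BGR2HSV)
for nm,th in(("v",0),):
    for y0,y1 in((140,227),(226,310)):
        v=h[y0:y1,290:370,2]; s=cv2.inRange(h[y0:y1,290:370],(0,90,84),(15,255,140))
        s=cv2.morphologyEx(s,cv2.MORPH_OPEN,np.ones((5,5)))
        k=max(cv2.findContours(s,0,1)[0],key=cv2.contourArea)
        q=cv2.boxPoints(cv2.minAreaRect(k))+[290,y0]; P=ray(c,q,40)[:,:2]; e=P-np.roll(P,1,0)
        print(q.round().tolist(),P.mean(0).round(1),np.hypot(*e.T).round(),np.arctan2(e[:,1],e[:,0]).round(2))
E
```

```text
[[302.0, 150.0], [352.0, 148.0], [355.0, 224.0], [305.0, 226.0]] [494.7  36.6] [69. 42. 69. 46.] [ 1.69  0.14 -1.4  -3.  ]
[[307.0, 297.0], [315.0, 225.0], [361.0, 231.0], [353.0, 303.0]] [507.4 -38.3] [46. 77. 43. 78.] [ 3.1   1.55 -0.03 -1.54]
```

```bash

echo '{"rows":[[0, 0, -0.1, 0.28, 0.285, 0, 0.8], [0, 0, 0, 0, 0, 1.6, 0.8], [0, 0, 0, 0, 0, 1.6, 0.8], [0, 0, 0, 0, 0, 1.6, 0.8], [0, 0, 0, 0, 0, 1.4, 0.8]]}' | python3 steer.py
echo '{"rows":[[0, 0, 0, 0, 0, 0, 0.3], [0, 0, 0, 0, 0, 0, 0.3], [0, 0, 0, 0, 0, 0, 0.3], [0, 0, 0, 0, 0, 0, 0.3], [0, 0, 0, 0, 0, 0, 0.3]]}' | python3 steer.py 60
echo '{"rows":[[0, 0, 0, 0, 0, 0, 0.3], [0, 0, 0, 0, 0, -1, 0.3], [0, 0, 0, 0, 0, -1.5, 0.3], [0, 0, 0, 0, 0, -1.75, 0.3], [0, 0, 0, 0, 0, -1.75, 0.3]]}' | python3 steer.py 60
python3 -c "
from h import *
to(435,-332,150,1.5)"
```

```text
clock: 3.12
eef_pos: [495.3, 37.4, 38.1]
tcp_rot: [3.141, -0.0, 1.692]
contact_force: [-0.1, 0.1, 0.5]
opening: 0.804
grasp_force: 0.0
clock: 3.53
eef_pos: [496.9, 36.0, 41.0]
tcp_rot: [3.138, 0.0, 1.689]
contact_force: [1.6, -0.4, -0.0]
opening: 0.503
grasp_force: 63.5
clock: 3.95
eef_pos: [495.2, 35.5, 161.0]
tcp_rot: [-3.141, -0.0, 1.689]
contact_force: [1.5, -0.5, -0.8]
opening: 0.502
grasp_force: 63.5
turn [-0.    -0.     0.189] then shift [-370.8  -34.    11. ]
```

```bash

echo '{"rows":[[0, 0, 0.475, 0, 0, 0, 0.3], [0, 0, 0.475, 0, 0, 0, 0.3], [0, 0, 0, -1.85, -0.17, 0, 0.3], [0, 0, 0, -1.85, -0.17, 0, 0.3], [0, 0, 0, -1.85, -0.17, 0, 0.3]]}' | python3 steer.py >/dev/null
echo '{"rows":[[0, 0, 0, -1.85, -0.17, 0, 0.3], [0, 0, 0, -1.85, -0.17, 0, 0.3], [0, 0, 0, -1.85, -0.17, 0, 0.3], [0, 0, 0, -1.85, -0.17, 0, 0.3], [0, 0, 0, -1.85, -0.17, 0, 0.3]]}' | python3 steer.py >/dev/null
echo '{"rows":[[0, 0, 0, -1.85, -0.17, 0, 0.3], [0, 0, 0, -1.85, -0.17, 0, 0.3], [0, 0, 0, 0, 0, 0, 0.3], [0, 0, 0, 0, 0, 1.5, 0.3], [0, 0, 0, 0, 0, 1.5, 0.3]]}' | python3 steer.py
echo '{"rows":[[0, 0, 0, 0, 0, 0, 0.3], [0, 0, 0, 0, 0, 0, 0.3]]}' | python3 steer.py
python3 -c "
from h import *
to(432,-332,41,1.5)
c,im=shot('wrist','w2')"
```

```text
clock: 5.2
eef_pos: [436.2, -333.0, 100.8]
tcp_rot: [3.137, 0.003, 1.497]
contact_force: [-0.1, 1.1, -1.0]
opening: 0.503
grasp_force: 63.8
clock: 5.37
eef_pos: [434.2, -330.3, 98.9]
tcp_rot: [-3.139, -0.002, 1.499]
contact_force: [1.3, -0.0, -0.5]
opening: 0.501
grasp_force: 63.7
turn [-0.003 -0.002 -0.001] then shift [-1.9 -2.  57.9]
```

View pics/w2.png

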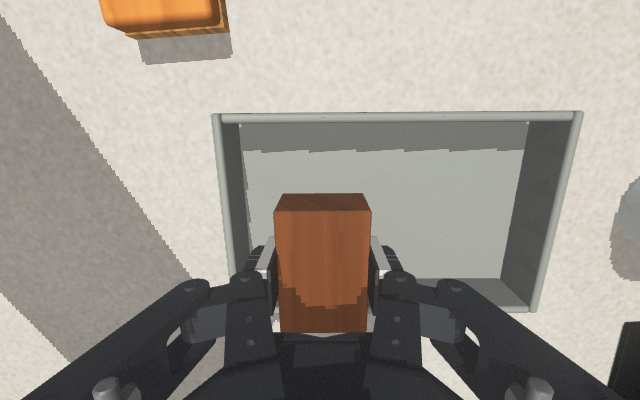

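The offcut is held over the left part of the tray (rim x 215–580 px), with clearance all round. I lower it, release, and go back for B.

```bash

echo '{"rows":[[0, 0, 0, 0, 0, 1, 0.3], [0, 0, 0, 0, 0, 1, 0.3], [0, 0, 0, 0, 0, 0.75, 0.3], [0, 0, 0, 0, 0, 0, 0.3], [0, 0, 0, 0, 0, 0, 0.7]]}' | python3 steer.py 
echo '{"rows":[[0, 0, 0, 0, 0, 0, 0.7], [0, 0, 0, 0, 0, 0, 0.7], [0, 0, 0, 0, 0, -1.75, 0.7], [0, 0, 0, 0, 0, -2, 0.7], [0, 0, 0, 0, 0, -2, 0.8]]}' | python3 steer.py
python3 -c "
from h import *
to(508,-42,150,1.54)"
```

```text
clock: 5.83
eef_pos: [435.8, -331.2, 45.6]
tcp_rot: [3.141, 0.001, 1.499]
contact_force: [0.8, -1.1, -0.1]
opening: 0.627
grasp_force: 0.0
clock: 6.25
eef_pos: [434.9, -330.7, 161.3]
tcp_rot: [-3.141, -0.0, 1.499]
contact_force: [1.5, -0.7, 0.2]
opening: 0.798
grasp_force: 0.0
turn [-0.    -0.    -0.041] then shift [290.8  64.2  11.3]
```

```bash

echo '{"rows":[[0, 0, -0.205, 0, 0, 0, 0.8], [0, 0, 0, 1.82, 0.4, 0.05, 0.8], [0, 0, 0, 1.82, 0.4, 0.05, 0.8], [0, 0, 0, 1.82, 0.4, 0.05, 0.8], [0, 0, 0, 1.82, 0.4, 0.05, 0.8]]}' | python3 steer.py >/dev/null
echo '{"rows":[[0, 0, 0, 1.82, 0.4, 0.05, 0.8], [0, 0, 0, 1.82, 0.4, 0.05, 0.8], [0, 0, 0, 1.82, 0.4, 0.05, 0.8], [0, 0, 0, 1.82, 0.4, 0.05, 0.8], [0, 0, 0, 0, 0, 0, 0.8]]}' | python3 steer.py 
echo '{"rows":[[0, 0, 0, 0, 0, 1.5, 0.8], [0, 0, 0, 0, 0, 1.5, 0.8], [0, 0, 0, 0, 0, 1.5, 0.8], [0, 0, 0, 0, 0, 1.2, 0.8], [0, 0, 0, 0, 0, 0, 0.8]]}' | python3 steer.py 
echo '{"rows":[[0, 0, 0, 0, 0, 0, 0.3], [0, 0, 0, 0, 0, 0, 0.3], [0, 0, 0, 0, 0, 0, 0.3], [0, 0, 0, 0, 0, 0, 0.3], [0, 0, 0, 0, 0, 0, 0.3]]}' | python3 steer.py 60
echo '{"rows":[[0, 0, 0, 0, 0, 0, 0.3], [0, 0, 0, 0, 0, -1, 0.3], [0, 0, 0, 0, 0, -1.5, 0.3], [0, 0, 0, 0, 0, -1.75, 0.3], [0, 0, 0, 0, 0, -1.75, 0.3]]}' | python3 steer.py 60
python3 -c "
from h import *
to(520,-336,100,1.5)"
```

```text
clock: 7.08
eef_pos: [509.9, -36.9, 152.7]
tcp_rot: [3.139, -0.001, 1.543]
contact_force: [0.5, -0.7, -0.3]
opening: 0.797
grasp_force: 0.0
clock: 7.5
eef_pos: [505.9, -41.8, 34.6]
tcp_rot: [-3.137, -0.0, 1.54]
contact_force: [-1.4, -0.6, 0.1]
opening: 0.801
grasp_force: 0.0
clock: 7.92
eef_pos: [509.6, -42.1, 39.3]
tcp_rot: [3.138, 0.0, 1.54]
contact_force: [-0.7, 0.1, 9.4]
opening: 0.504
grasp_force: 62.4
clock: 8.33
eef_pos: [507.7, -41.9, 159.3]
tcp_rot: [3.142, 0.0, 1.54]
contact_force: [0.4, -0.3, -1.2]
opening: 0.504
grasp_force: 61.4
turn [0.   0.   0.04] then shift [-292.5   33.    59.3]
```

```bash

echo '{"rows":[[0, 0, 0.2, 0, 0, 0, 0.3], [0, 0, 0, -1.825, 0.205, 0, 0.3], [0, 0, 0, -1.825, 0.205, 0, 0.3], [0, 0, 0, -1.825, 0.205, 0, 0.3], [0, 0, 0, -1.825, 0.205, 0, 0.3]]}' | python3 steer.py >/dev/null
echo '{"rows":[[0, 0, 0, -1.825, 0.205, 0, 0.3], [0, 0, 0, -1.825, 0.205, 0, 0.3], [0, 0, 0, -1.825, 0.205, 0, 0.3], [0, 0, 0, -1.825, 0.205, 0, 0.3], [0, 0, 0, 0, 0, 0, 0.3]]}' | python3 steer.py 
echo '{"rows":[[0, 0, 0, 0, 0, 1.75, 0.3], [0, 0, 0, 0, 0, 1.75, 0.3], [0, 0, 0, 0, 0, 1.5, 0.3], [0, 0, 0, 0, 0, 0.75, 0.3], [0, 0, 0, 0, 0, 0, 0.3]]}' | python3 steer.py 
echo '{"rows":[[0, 0, 0, 0, 0, 0, 0.3], [0, 0, 0, 0, 0, 0, 0.7], [0, 0, 0, 0, 0, 0, 0.7], [0, 0, 0, 0, 0, 0, 0.7], [0, 0, 0, 0, 0, -1.75, 0.7]]}' | python3 steer.py 
echo '{"rows":[[0, 0, 0, 0, 0, -2, 0.7], [0, 0, 0, 0, 0, -2, 0.8], [0, 0, 0, 0, 0, -1.5, 0.8]]}' | python3 steer.py
python3 -c "
from h import *
torack(82,-15,130,np.pi/2)
c,im=shot('wrist','w3');cv2.imwrite('pics/w3s.png',cv2.resize(im[:,:,::-1],(320,200)))"
```

```text
clock: 9.17
eef_pos: [520.8, -341.9, 158.9]
tcp_rot: [3.138, 0.004, 1.497]
contact_force: [-0.5, -0.1, -1.0]
opening: 0.501
grasp_force: 61.5
clock: 9.58
eef_pos: [518.1, -334.3, 39.5]
tcp_rot: [-3.137, -0.002, 1.5]
contact_force: [-0.5, -0.3, -0.2]
opening: 0.502
grasp_force: 61.5
clock: 10.0
eef_pos: [517.4, -333.7, 73.5]
tcp_rot: [-3.135, -0.004, 1.5]
contact_force: [-1.1, 0.9, 0.3]
opening: 0.702
grasp_force: 0.0
clock: 10.25
eef_pos: [521.0, -336.0, 191.7]
tcp_rot: [3.138, 0.002, 1.5]
contact_force: [0.8, -1.3, -0.4]
opening: 0.8
grasp_force: 0.0
turn [ 0.003  0.002 -0.151] then shift [316.  163.3  61.7]
```

View pics/w3s.png

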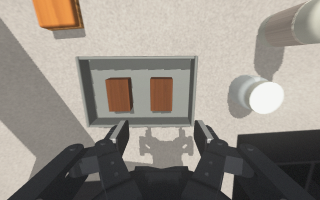

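Both offcuts are in the tray, at (118,95) and (161,94) in the small view. The comb handle is next; I move sideways first and then forward, to stay clear of the bottle.

```bash

echo '{"rows":[[0, 0, -0.3775, 0, 0, 0, 0.6], [0, 0, -0.3775, 0, 0, 0, 0.6], [0, 0, 0, 1.755, 0, 0, 0.6], [0, 0, 0, 1.755, 0, 0, 0.6], [0, 0, 0, 1.755, 0, 0, 0.6]]}' | python3 steer.py >/dev/null
echo '{"rows":[[0, 0, 0, 1.755, 0, 0, 0.6], [0, 0, 0, 1.755, 0, 0, 0.6], [0, 0, 0, 1.755, 0, 0, 0.6], [0, 0, 0, 1.755, 0, 0, 0.6], [0, 0, 0, 1.755, 0, 0, 0.6]]}' | python3 steer.py >/dev/null
echo '{"rows":[[0, 0, 0, 1.755, 0, 0, 0.6], [0, 0, 0, 0, 2.04, 0, 0.6], [0, 0, 0, 0, 2.04, 0, 0.6], [0, 0, 0, 0, 2.04, 0, 0.6], [0, 0, 0, 0, 2.04, 0, 0.6]]}' | python3 steer.py 
echo '{"rows":[[0, 0, 0, 0, 0, 1.5, 0.6], [0, 0, 0, 0, 0, 1.5, 0.6], [0, 0, 0, 0, 0, 0, 0.6], [0, 0, 0, 0, 0, 0, 0.6]]}' | python3 steer.py 
python3 -c "
from h import *
torack(82,-15,87,np.pi/2)
c,im=shot('wrist','w4')"
```

```text
clock: 11.55
eef_pos: [659.5, -6.8, 188.5]
tcp_rot: [3.14, 0.0, 1.652]
contact_force: [0.1, -1.0, 0.6]
opening: 0.601
grasp_force: 0.0
clock: 11.88
eef_pos: [656.3, -7.5, 126.5]
tcp_rot: [-3.138, -0.0, 1.651]
contact_force: [0.2, -0.1, 0.2]
opening: 0.605
grasp_force: 0.0
turn [-0.003 -0.     0.   ] then shift [-0.6  2.2 39.5]
```

View pics/w4.png

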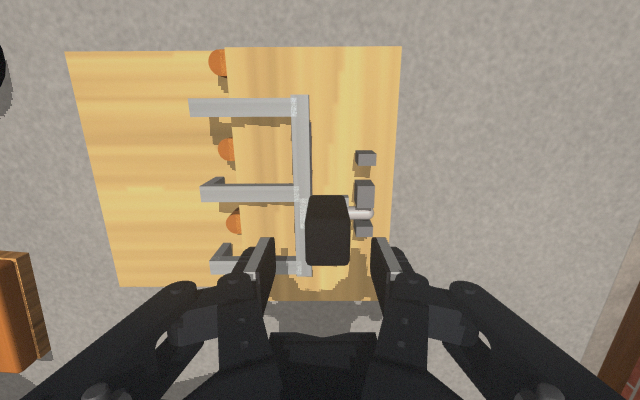

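The handle sits centrally between the fingers, top at about (328,230), with the pin and teeth behind it at x≈363. I grip, lift and shift.

```bash

echo '{"rows":[[0, 0, 0, -0.03, 0.1, 1, 0.6], [0, 0, 0, 0, 0, 0.9, 0.6], [0, 0, 0, 0, 0, 0, 0.6], [0, 0, 0, 0, 0, 0, 0.1], [0, 0, 0, 0, 0, 0, 0.1]]}' | python3 steer.py 80
echo '{"rows":[[0, 0, 0, 0, 0, 0, 0.1], [0, 0, 0, 0, 0, 0, 0.1], [0, 0, 0, 0, 0, 0, 0.1], [0, 0, 0, 0, 0, 0, 0.1], [0, 0, 0, 0, 0, 0, 0.1]]}' | python3 steer.py 80
echo '{"rows":[[0, 0, 0, 0, 0, -0.3, 0.1], [0, 0, 0, 0, 0, -0.3, 0.1], [0, 0, 0, 0, 0, -0.3, 0.1], [0, 0, 0, 0, 0, -0.3, 0.1], [0, 0, 0, 0, 0, 0, 0.1]]}' | python3 steer.py 80
python3 -c "
from h import *
s=r.sense();print(unrk(s['eef_pos']),s['eef_pos'],s['contact_force'])"
```

```text
clock: 12.35
eef_pos: [660.5, -8.1, 91.6]
tcp_rot: [3.139, 0.0, 1.651]
contact_force: [-11.9, -0.8, 0.1]
opening: 0.328
grasp_force: 7.8
clock: 12.77
eef_pos: [659.3, -8.1, 91.8]
tcp_rot: [3.142, 0.0, 1.651]
contact_force: [-8.1, -0.4, 7.8]
opening: 0.291
grasp_force: 78.2
clock: 13.18
eef_pos: [659.2, -8.1, 114.8]
tcp_rot: [-3.141, 0.0, 1.651]
contact_force: [-5.9, -1.0, -2.4]
opening: 0.289
grasp_force: 79.2
[ 82.66210626 -15.11713025] [659.20580941  -8.06286431 114.81753828] [-5.87845346 -1.02683089 -2.38629944]
```

```bash

echo '{"rows":[[0, 0, 0, 0.3, 0, 0, 0.1], [0, 0, 0, 0.3, 0, 0, 0.1], [0, 0, 0, 0.3, 0, 0, 0.1], [0, 0, 0, 0.3, 0, 0, 0.1], [0, 0, 0, 0.3, 0, 0, 0.1]]}' | python3 steer.py 80
echo '{"rows":[[0, 0, 0, 0, 0, 0, 0.1], [0, 0, 0, 0, 0, 0.3, 0.1], [0, 0, 0, 0, 0, 0.3, 0.1], [0, 0, 0, 0, 0, 0, 0.1], [0, 0, 0, 0, 0, 0, 0.1]]}' | python3 steer.py 80
python3 -c "
from h import *
s=r.sense();print(unrk(s['eef_pos']))"
```

```text
clock: 13.6
eef_pos: [656.7, 22.0, 113.6]
tcp_rot: [-3.141, 0.0, 1.651]
contact_force: [-5.8, -1.3, -2.6]
opening: 0.294
grasp_force: 55.0
clock: 14.02
eef_pos: [656.7, 22.0, 101.3]
tcp_rot: [-3.14, -0.0, 1.651]
contact_force: [-6.8, 0.2, -3.9]
opening: 0.286
grasp_force: 83.3
[82.52288106 15.06021253]
```

```bash

echo '{"rows":[[0, 0, 0, 0, 0, 0.2, 0.1], [0, 0, 0, 0, 0, 0, 0.1], [0, 0, 0, 0, 0, 0, 0.6], [0, 0, 0, 0, 0, 0, 0.6], [0, 0, 0, 0, 0, 0, 0.6]]}' | python3 steer.py 
echo '{"rows":[[0, 0, 0, 0, 0, 0, 0.6], [0, 0, 0, 0, 0, -1.5, 0.6], [0, 0, 0, 0, 0, -1.75, 0.6], [0, 0, 0, 0, 0, -1.75, 0.8], [0, 0, 0, 0, 0, 0, 0.8]]}' | python3 steer.py
python3 - <<'E'
from h import *
for n in("side","scene"):
    c,im=shot(n,n+"1"); h=cv2.cvtColor(im,cv2.COLOR_RGB2HSV)
    m=cv2.inRange(h,(12,90,130),(28,255,255))
    for k in cv2.findContours(m,0,1)[0]:
        ar=cv2.contourArea(k)
        if 150<ar<700:
            (u,v),_,_=cv2.minAreaRect(k); P=ray(c,[u,v],12)[0]
            if 300<P[0]<800 and 100<P[1]<480:
                q=cv2.boxPoints(cv2.minAreaRect(k)); W=ray(c,q,16); e=W-np.roll(W,1,0); print(n,P.round(),np.hypot(e[:,0],e[:,1]).round(),np.arctan2(e[:,1],e[:,0]).round(2))
im=cv2.imread("pics/side1.png"); cv2.imwrite("pics/c3.png",cv2.resize(im[150:260,220:430],None,fx=3.5,fy=3.5,interpolation=2))
E
```

```text
clock: 14.43
eef_pos: [658.7, 21.9, 98.6]
tcp_rot: [3.138, 0.0, 1.651]
contact_force: [0.2, 1.1, 0.6]
opening: 0.601
grasp_force: 0.0
clock: 14.85
eef_pos: [661.4, 22.0, 205.2]
tcp_rot: [3.13, 0.001, 1.651]
contact_force: [2.0, -0.5, 1.0]
opening: 0.799
grasp_force: 0.0
side [410. 227.  12.] [ 53. 133.  58. 128.] [ 1.39  0.1  -1.82 -3.07]
side [423. 368.  12.] [ 55. 136.  61. 130.] [ 1.45  0.27 -1.76 -2.9 ]
side [628. 298.  12.] [144.  51. 149.  46.] [ 1.39  0.34 -1.77 -2.87]
scene [621. 302.  12.] [123.  50. 126.  48.] [-1.8   3.12  1.33 -0.09]
scene [425. 367.  12.] [139.  42. 140.  39.] [-2.99  1.92  0.13 -1.23]
scene [410. 229.  12.] [ 39. 129.  42. 128.] [-1.52 -3.03  1.61  0.09]
```

View pics/c3.png

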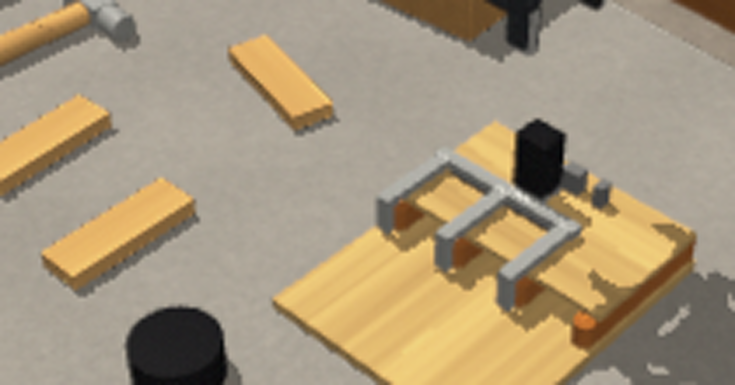

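The comb has dropped into its open notch, with its tongues in front of the walls. The three slats are visible at (120,233), (40,145) and (280,80) in the crop. Next is slat 1.

```bash

echo '{"rows":[[0, 0, 0.6, 0, 0, 0, 0.8], [0, 0, 0.6, 0, 0, 0, 0.8], [0, 0, 0.6, 0, 0, 0, 0.8], [0, 0, 0.6, 0, 0, 0, 0.8], [0, 0, 0.6, 0, 0, 0, 0.8]]}' | python3 steer.py >/dev/null
echo '{"rows":[[0, 0, 0.6, 0, 0, 0, 0.8], [0, 0, 0.6, 0, 0, 0, 0.8], [0, 0, 0.6, 0, 0, 0, 0.8], [0, 0, 0.6, 0, 0, 0, 0.8], [0, 0, 0.6, 0, 0, 0, 0.8]]}' | python3 steer.py >/dev/null
echo '{"rows":[[0, 0, 0.6, 0, 0, 0, 0.8], [0, 0, 0.6, 0, 0, 0, 0.8], [0, 0, 0.6, 0, 0, 0, 0.8], [0, 0, 0, -1.38, -1.13, 0.2, 0.8], [0, 0, 0, -1.38, -1.13, 0.2, 0.8]]}' | python3 steer.py
echo '{"rows":[[0, 0, 0, -1.38, -1.13, 0.2, 0.8], [0, 0, 0, -1.38, -1.13, 0.2, 0.8], [0, 0, 0, -1.38, -1.13, 0.2, 0.8], [0, 0, 0, -1.38, -1.13, 0.2, 0.8], [0, 0, 0, -1.38, -1.13, 0.2, 0.8]]}' | python3 steer.py >/dev/null
echo '{"rows":[[0, 0, 0, -1.38, -1.13, 0.2, 0.8], [0, 0, 0, -1.38, -1.13, 0.2, 0.8], [0, 0, 0, -1.38, -1.13, 0.2, 0.8], [0, 0, 0, 0, 0, 0, 0.8], [0, 0, 0, 0, 0, 0, 0.8]]}' | python3 steer.py
cat >> h.py <<'E'
def slats(f):
    """slat tops seen by the wrist camera: centre, long axis, and the TCP shift to grip 15 mm from the rear end"""
    c,im=shot("wrist",f); h=cv2.cvtColor(im,cv2.COLOR_RGB2HSV)
    m=cv2.inRange(h,(10,70,150),(28,255,255)); m[260:]=0; m=cv2.morphologyEx(m,cv2.MORPH_OPEN,np.ones((7,7)))
    for k in cv2.findContours(m,0,1)[0]:
        if cv2.contourArea(k)>1500:
            w=ray(c,k[:,0,:],16)[:,:2].astype(np.float32); (x,y),sz,_=b=cv2.minAreaRect(w); q=cv2.boxPoints(b); e=q-np.roll(q,1,0)
            l=e[np.hypot(*e.T).argmax()]; print("ctr",round(x,1),round(y,1),"size",np.round(sz,1),"ang",round(float(np.arctan2(l[1],l[0])%np.pi),3),"px",k[:,0].min(0),k[:,0].max(0))
E
python3 -c "
from h import *
print(r.sense()['eef_pos']);slats('w5')"
```

```text
clock: 16.2
eef_pos: [597.8, 61.5, 187.6]
tcp_rot: [3.142, 0.001, 0.088]
contact_force: [-0.7, 0.4, -0.9]
opening: 0.798
grasp_force: 0.0
clock: 17.03
eef_pos: [359.9, 222.3, 156.3]
tcp_rot: [3.141, 0.002, 0.094]
contact_force: [0.7, -0.0, 0.2]
opening: 0.802
grasp_force: 0.0
[359.85569179 222.26670321 156.29872495]
ctr 410.8 229.6 size [119.   39.7] ang 0.099 px [295  64] [341 200]
ctr 388.0 502.5 size [148.1  23.9] ang 0.002 px [ 0 42] [ 38 211]
ctr 422.0 365.0 size [119.5  39.9] ang 0.15 px [127  31] [198 176]
ctr 496.8 28.7 size [ 78.1 140.8] ang 1.665 px [478   0] [639 104]
```

View pics/w5.png

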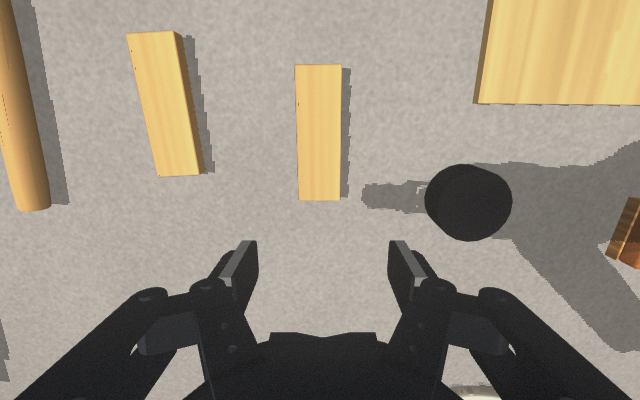

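The slats measure 119 x 40 mm, as they should: S1 at px (318,132), S2 at px (162,104). I grip S1 45 mm behind its centre.

```bash

python3 -c "
from h import *
to(366.2,225.1,24,.099)"
```

```text
turn [ 0.001  0.001 -0.006] then shift [  5.2  -2.5 132.7]
```

```bash

echo '{"rows":[[0, 0, -0.03, 0.26, -0.125, 1.65, 0.75], [0, 0, 0, 0, 0, 1.75, 0.75], [0, 0, 0, 0, 0, 1.75, 0.75], [0, 0, 0, 0, 0, 1.35, 0.75], [0, 0, 0, 0, 0, 0, 0.75]]}' | python3 steer.py 60
echo '{"rows":[[0, 0, 0, 0, 0, 0, 0.2], [0, 0, 0, 0, 0, 0, 0.2], [0, 0, 0, 0, 0, 0, 0.2], [0, 0, 0, 0, 0, 0, 0.2], [0, 0, 0, 0, 0, 0, 0.2]]}' | python3 steer.py 60
echo '{"rows":[[0, 0, 0, 0, 0, 0, 0.2], [0, 0, 0, 0, 0, -1, 0.2], [0, 0, 0, 0, 0, -1.5, 0.2], [0, 0, 0, 0, 0, 0, 0.2], [0, 0, 0, 0, 0, 0, 0.2]]}' | python3 steer.py 60
python3 -c "
from h import *
torack(-138,60,80,0); torack(-138,60,42,0)"
```

```text
clock: 17.5
eef_pos: [365.1, 222.6, 23.0]
tcp_rot: [3.138, 0.007, 0.095]
contact_force: [-1.7, -0.9, -0.6]
opening: 0.747
grasp_force: 0.0
clock: 17.92
eef_pos: [367.9, 225.4, 28.7]
tcp_rot: [-3.14, -0.003, 0.097]
contact_force: [0.3, -0.8, 0.2]
opening: 0.445
grasp_force: 60.1
clock: 18.33
eef_pos: [368.1, 225.7, 79.0]
tcp_rot: [-3.14, -0.004, 0.097]
contact_force: [-0.3, -0.6, 0.5]
opening: 0.445
grasp_force: 60.5
turn [-0.002 -0.004  0.017] then shift [ 50.9 181.1  -1. ]
turn [-0.002 -0.004  0.017] then shift [ 50.9 181.1  37. ]
```

```bash

echo '{"rows":[[0, 0, 0.085, 0, 0, -0.3, 0.2], [0, 0, 0, 0.5, 1.81, -0.3, 0.2], [0, 0, 0, 0.5, 1.81, 0, 0.2], [0, 0, 0, 0.5, 1.81, 0, 0.2], [0, 0, 0, 0.5, 1.81, 0, 0.2]]}' | python3 steer.py >/dev/null
echo '{"rows":[[0, 0, 0, 0.545, 1.81, 0, 0.2], [0, 0, 0, 0, 0, 0, 0.2], [0, 0, 0, 0, 0, 0, 0.2]]}' | python3 steer.py 
cat >> h.py <<'E'
def held(f,off,show=True):
    """slat in the hand: its axis seen on its top plane, in the rack's frame (off: TCP height over slat's underside)"""
    s=r.sense(); c,im=shot("wrist",f); h=cv2.cvtColor(im,cv2.COLOR_RGB2HSV)
    z=s["eef_pos"][2]-off+16
    print("tcp rack",unrk(s["eef_pos"]).round(1),"z",s["eef_pos"][2].round(1),"yaw",round(s["tcp_rot"][2]-TH,3),"slat z",round(z-16,1))
    return c,im,z
E
python3 - <<'E'
from h import *
c,im,z=held("w6",28.7)
P=proj(c,[[*rk(0,38.5),30],[*rk(0,81.5),30],[*rk(14,38.5),36]]);print(P.round())
s=r.sense()["eef_pos"]; print(proj(c,[[*(rk(*(unrk(s)+[103,d]))),z] for d in(-20,20)]).round())
E
```

```text
clock: 19.0
eef_pos: [432.0, 46.8, 88.8]
tcp_rot: [3.142, 0.001, 0.075]
contact_force: [-0.3, 0.9, 0.3]
opening: 0.447
grasp_force: 60.6
tcp rack [-139.4   57.7] z 88.8 yaw -0.005 slat z 60.1
[[355. -19.]
 [275. -19.]
 [357. -57.]]
[[364.  36.]
 [268.  37.]]
```

View pics/w6.png

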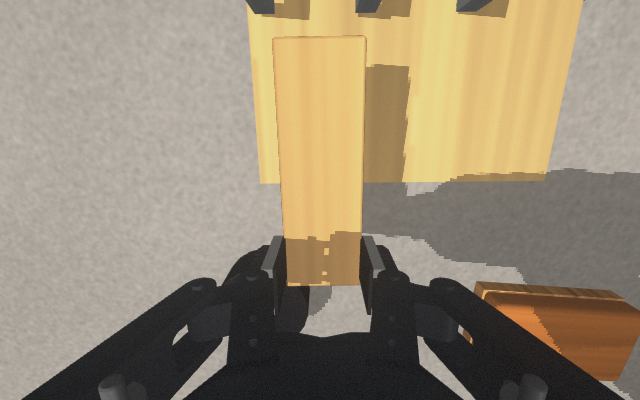

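The held slat's front corners are at (274,38) and (366,37), its rear corners at (287,285) and (361,285). From these I get its offset in the rack frame.

```bash
cat >> h.py <<'E'
def corners(c,z,im):
    h=cv2.cvtColor(im,cv2.COLOR_RGB2HSV)
    # edges of the held slat's top by rows; a step in colour left and right of the slat, by vertical-gradient peaks
    g=cv2.GaussianBlur(im,(3,3),0).astype(float); G=np.abs(np.diff(g,axis=1)).sum(2)
    rows=np.arange(60,215); out=[]
    for lo,hi in((255,300),(345,385)):
        u=lo+G[rows,lo:hi].argmax(1)+.5; o=np.ones(len(u),bool)
        for _ in range(5): p=np.polyfit(rows[o],u[o],1); o=abs(np.polyval(p,rows)-u)<max(1.5,2*np.median(abs(np.polyval(p,rows)-u)))
        w=np.array([unrk(x) for x in ray(c,[(np.polyval(p,v),v) for v in(45,215)],z)]); out.append(w); print("inl",o.sum(),w.round(1).tolist())
    m=(out[0]+out[1])/2; d=m[0]-m[1]; a=np.arctan2(d[1],d[0]); print("width",(out[0]-out[1])[:,1].round(1),"front mid",m[0].round(1),"angle",a.round(4))
E
python3 - <<'E'
from h import *
c=cam("wrist"); im=cv2.imread("pics/w6.png")[:,:,::-1].copy()
z=r.sense()["eef_pos"][2]-28.7+16
print(r.sense()["eef_pos"],unrk(r.sense()["eef_pos"]),r.sense()["tcp_rot"])
corners(c,z,im)
print([unrk(x).round(1).tolist() for x in ray(c,[(274,38),(366,37)],z)])
E
```

```text
[431.42130628  47.8425035   88.73167041] [-139.92621476   58.81276463] [-3.14148558e+00  1.63449588e-03  7.66657773e-02]
inl 122 [[-40.6, 79.0], [-116.4, 77.9]]
inl 152 [[-40.7, 39.8], [-116.5, 38.7]]
width [39.3 39.2] front mid [-40.6  59.4] angle 0.0148
[[-37.9, 77.7], [-37.7, 39.4]]
```

The manual's scale: shifts go in units of 20 mm and turns go in units of 0.2 rad. Converting my numbers, 14 mm is 0.7, -2 mm is -0.1, 0.014 rad is 0.07.

```bash

echo '{"rows":[[0, 0, 0.07, 0, -0.1, 0, 0.2], [0, 0, 0, 0, 0, 0.8, 0.2], [0, 0, 0, 0, 0, 0.8, 0.2], [0, 0, 0, 0, 0, 0.7, 0.2], [0, 0, 0, 0, 0, 0, 0.2]]}' | python3 steer.py >/dev/null
echo '{"rows":[[0, 0, 0, 0, 0, 0, 0.2], [0, 0, 0, 0, 0, 0, 0.2]]}' | python3 steer.py 
python3 - <<'E'
from h import *
c,im,z=held("w7",28.7); corners(c,z,im)
E
```

```text
clock: 19.63
eef_pos: [431.7, 51.4, 43.7]
tcp_rot: [-3.142, 0.0, 0.067]
contact_force: [0.8, 0.2, -0.3]
opening: 0.448
grasp_force: 60.6
tcp rack [-139.4   62.3] z 43.7 yaw -0.013 slat z 15.0
inl 155 [[-39.7, 81.5], [-115.7, 81.3]]
inl 130 [[-40.4, 34.4], [-116.3, 33.9]]
width [47.2 47.4] front mid [-40.1  57.9] angle 0.0049
```

```bash

echo '{"rows":[[0, 0, 0, 0, 0, 0, 0.2], [0, 0, 0, 0, 0, 0, 0.2]]}' | python3 steer.py 
python3 - <<'E'
from h import *
c,im,z=held("w8",28.7)
g=cv2.GaussianBlur(im,(3,3),0).astype(float); G=np.abs(np.diff(g,axis=1)).sum(2)
for a in(60,100,140,180):
    row=G[a:a+20].mean(0); pk=[u for u in range(240,420) if row[u]==row[u-4:u+5].max() and row[u]>15]
    print(a+10,[(u,int(row[u]),unrk(ray(c,[(u+.5,a+10)],z)[0])[1].round(1)) for u in pk])
E
```

```text
clock: 19.85
eef_pos: [432.3, 50.7, 43.9]
tcp_rot: [-3.142, -0.001, 0.066]
contact_force: [-0.6, 0.1, -0.2]
opening: 0.449
grasp_force: 60.6
tcp rack [-138.9   61.6] z 43.9 yaw -0.014 slat z 15.2
70 [(272, 39, np.float64(80.9)), (364, 73, np.float64(41.3)), (384, 64, np.float64(32.7))]
110 [(241, 38, np.float64(95.8)), (275, 32, np.float64(80.6)), (363, 71, np.float64(41.3)), (380, 54, np.float64(33.7))]
150 [(244, 36, np.float64(96.0)), (277, 36, np.float64(80.7)), (362, 69, np.float64(41.3)), (379, 63, np.float64(33.4))]
190 [(248, 40, np.float64(95.8)), (279, 33, np.float64(80.9)), (361, 70, np.float64(41.3)), (378, 62, np.float64(33.1))]
```

```bash

echo '{"rows":[[0, 0, 0, 0, 0.05, 0.125, 0.2], [0, 0, 0, 0.6, 0, 0, 0.2], [0, 0, 0, 0.6, 0, 0, 0.2], [0, 0, 0, 0.5, 0, 0, 0.2], [0, 0, 0, 0.4, 0, 0, 0.2]]}' | python3 steer.py 
echo '{"rows":[[0, 0, 0, 0.4, 0, 0, 0.2], [0, 0, 0, 0.4, 0, 0, 0.2], [0, 0, 0, 0.4, 0, 0, 0.2], [0, 0, 0, 0.4, 0, 0, 0.2], [0, 0, 0, 0.4, 0, 0, 0.2]]}' | python3 steer.py 
python3 -c "
from h import *
s=r.sense();print(unrk(s['eef_pos']),s['eef_pos'][2],s['contact_force'])"
```

```text
clock: 20.32
eef_pos: [476.2, 52.4, 40.9]
tcp_rot: [-3.142, -0.002, 0.066]
contact_force: [-0.1, 0.0, -0.7]
opening: 0.449
grasp_force: 60.6
clock: 20.73
eef_pos: [513.8, 55.2, 40.6]
tcp_rot: [-3.141, 0.001, 0.066]
contact_force: [-2.8, 3.9, -0.3]
opening: 0.444
grasp_force: 60.8
[-57.19326982  59.51811436] 40.56944726833361 [-2.75513076  3.89724869 -0.28646857]
```

```bash

echo '{"rows":[[0, 0, 0, 0.4, -0.03, 0, 0.2], [0, 0, 0, 0.4, -0.015, 0, 0.2], [0, 0, 0, 0.35, -0.005, 0, 0.2], [0, 0, 0, 0.25, -0.005, 0, 0.2], [0, 0, 0, 0, 0, 0, 0.2]]}' | python3 steer.py 
python3 -c "
from h import *
s=r.sense();print(unrk(s['eef_pos']),s['eef_pos'][2],s['contact_force'])"
```

```text
clock: 21.15
eef_pos: [543.2, 58.0, 41.0]
tcp_rot: [-3.142, -0.002, 0.066]
contact_force: [1.2, 1.6, -0.7]
opening: 0.447
grasp_force: 60.7
[-27.70954967  59.9682296 ] 40.97024129126941 [ 1.19159782  1.58597501 -0.69564626]
```

```bash

echo '{"rows":[[0, 0, 0, 0, 0, 0, 0.75], [0, 0, 0, 0, 0, 0, 0.75], [0, 0, 0, 0, 0, 0, 0.75], [0, 0, 0, -1.25, 0, 0, 0.75], [0, 0, 0, -1.25, 0, 0, 0.75]]}' | python3 steer.py 
echo '{"rows":[[0, 0, 0, 0, 0, 0.15, 0], [0, 0, 0, 0, 0, 0.1, 0], [0, 0, 0, 0, 0, 0, 0], [0, 0, 0, 0, 0, 0, 0], [0, 0, 0, 0, 0, 0, 0]]}' | python3 steer.py 
echo '{"rows":[[0, 0, 0, 0, 0, 0, 0], [0, 0, 0, 0, 0, 0, 0], [0, 0, 0, 0, 0, 0, 0], [0, 0, 0, 0.7, 0, 0, 0], [0, 0, 0, 0.5, 0, 0, 0]]}' | python3 steer.py 
python3 -c "
from h import *
s=r.sense();print(unrk(s['eef_pos']),s['eef_pos'][2],s['contact_force'],s['opening']);torack(-9,60,37,0)"
```

```text
clock: 21.57
eef_pos: [492.0, 54.5, 40.9]
tcp_rot: [3.142, -0.002, 0.066]
contact_force: [-0.9, 0.1, -0.6]
opening: 0.749
grasp_force: 0.0
clock: 21.98
eef_pos: [492.7, 54.6, 36.0]
tcp_rot: [-3.142, -0.001, 0.066]
contact_force: [0.3, -1.2, 0.3]
opening: 0.039
grasp_force: 0.0
clock: 22.4
eef_pos: [516.3, 56.2, 35.9]
tcp_rot: [3.142, -0.0, 0.066]
contact_force: [0.6, -0.2, 0.2]
opening: 0.002
grasp_force: 0.0
[-54.64708386  60.34974391] 35.882064881672704 [ 0.5922588  -0.22361401  0.18897052] 0.0024089257584847977
turn [ 0.    -0.    -0.014] then shift [45.6  0.3 -1.1]
```

```bash

echo '{"rows":[[0, 0, -0.07, 0.4, 0, 0, 0], [0, 0, 0, 0.4, 0, 0, 0], [0, 0, 0, 0.4, 0, 0, 0], [0, 0, 0, 0.4, 0, 0, 0], [0, 0, 0, 0.3, 0, 0, 0]]}' | python3 steer.py 
echo '{"rows":[[0, 0, 0, 0.15, 0, 0, 0], [0, 0, 0, 0.1, 0, 0, 0], [0, 0, 0, 0, 0, 0, 0]]}' | python3 steer.py 
python3 -c "
from h import *
s=r.sense();print(unrk(s['eef_pos']),s['eef_pos'][2],s['contact_force'],s['opening'])"
```

```text
clock: 22.82
eef_pos: [554.5, 59.2, 35.8]
tcp_rot: [-3.142, -0.0, 0.08]
contact_force: [-0.3, -0.2, 0.9]
opening: 0.002
grasp_force: 0.2
clock: 23.07
eef_pos: [558.8, 59.5, 35.7]
tcp_rot: [3.142, -0.0, 0.08]
contact_force: [-0.5, -1.0, 0.6]
opening: -0.002
grasp_force: 0.0
[-12.07472151  60.22788331] 35.73365253413045 [-0.53640427 -0.95958986  0.55774515] -0.002064862174484662
```

```bash
for i in 1 2 3; do
echo '{"rows":[[0, 0, 0, 0.05, 0, 0, 0], [0, 0, 0, 0, 0, 0, 0]]}' | python3 steer.py | grep -E "eef|contact"; done
```

```text
eef_pos: [559.3, 59.5, 35.8]
contact_force: [-0.3, -1.1, -0.3]
eef_pos: [560.4, 59.6, 35.8]
contact_force: [-0.2, 0.4, -0.1]
eef_pos: [561.6, 59.7, 35.9]
contact_force: [-0.2, 0.6, -0.3]
```

```bash
python3 - <<'E'
from h import *
c=cam("wrist"); s=r.sense()
im=camrig.grab_frame("wrist"); cv2.imwrite("pics/w9.png",im[:,:,::-1])
print(unrk(s["eef_pos"]).round(1), proj(c,[[*rk(x,60),26] for x in(-10,2,14)]).round())
c=cam("side"); im=camrig.grab_frame("side"); P=proj(c,[[*rk(2,60),18]])[0].astype(int); print(P)
cv2.imwrite("pics/s9.png",im[:,:,::-1])
E
```

```text
[-9.2 60.2] [[321. 262.]
 [321. 240.]
 [321. 217.]]
[339 218]
```

```bash
for i in 1 2 ; do
echo '{"rows":[[0, 0, 0, 0.05, 0, 0, 0], [0, 0, 0, 0, 0, 0, 0]]}' | python3 steer.py | grep -E "eef|contact"; done
echo '{"rows":[[0, 0, 0, 0.05, 0, 0, 0], [0, 0, 0, 0, 0, 0, 0]]}' | python3 steer.py | grep -E "eef|contact"
python3 - <<'E'
import cv2; im=cv2.imread("pics/w9.png"); cv2.imwrite("pics/w9c.png",cv2.resize(im[100:320,180:460],None,fx=2.5,fy=2.5))
E
```

```text
eef_pos: [561.8, 59.7, 35.7]
contact_force: [-3.3, 0.3, 2.5]
eef_pos: [561.9, 59.7, 35.5]
contact_force: [-5.6, -0.8, 4.2]
eef_pos: [562.0, 59.7, 35.3]
contact_force: [-8.6, -0.4, 6.1]
```

View pics/w9c.png

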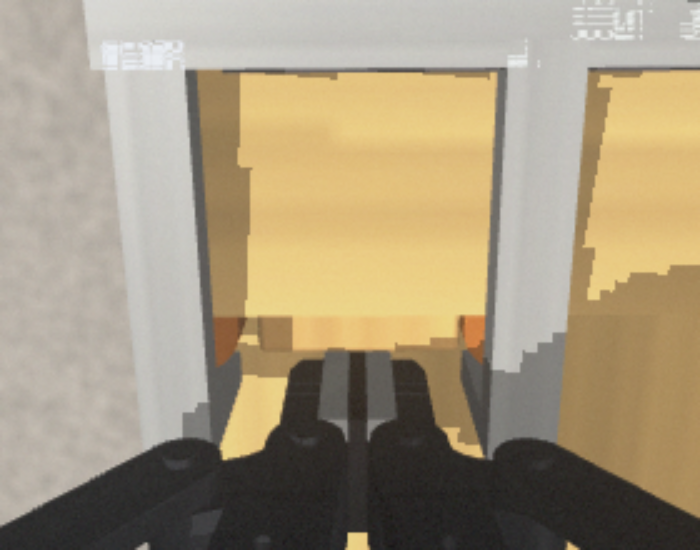

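Slat 1 is home: the force rose at TCP rack x≈-9, which is where the backstop should be felt. Next is slat 2.

```bash

echo '{"rows":[[0, 0, 0, -1, 0, 0, 0], [0, 0, 0, -1.5, 0, 0, 0], [0, 0, 0, 0, 0, -2, 0.3], [0, 0, 0, 0, 0, -2, 0.75], [0, 0, 0, 0, 0, -2, 0.75]]}' | python3 steer.py 
python3 -c "
from h import *
to(372,358,155,.13)"
```

```text
clock: 24.58
eef_pos: [513.9, 55.9, 156.8]
tcp_rot: [3.142, 0.001, 0.08]
contact_force: [1.0, -0.8, -0.5]
opening: 0.419
grasp_force: 0.0
turn [ 0.     0.001 -0.05 ] then shift [-101.5 -318.     1.8]
```

```bash

echo '{"rows":[[0, 0, -0.25, 0, 0, 0, 0.75], [0, 0, 0, -0.565, -1.765, 0, 0.75], [0, 0, 0, -0.565, -1.765, 0, 0.75], [0, 0, 0, -0.565, -1.765, 0, 0.75], [0, 0, 0, -0.565, -1.765, 0, 0.75]]}' | python3 steer.py >/dev/null
echo '{"rows":[[0, 0, 0, -0.565, -1.765, 0, 0.75], [0, 0, 0, -0.565, -1.765, 0, 0.75], [0, 0, 0, -0.565, -1.765, 0, 0.75], [0, 0, 0, -0.565, -1.765, 0, 0.75], [0, 0, 0, -0.565, -1.765, 0, 0.75]]}' | python3 steer.py >/dev/null
echo '{"rows":[[0, 0, 0, 0, 0, 0, 0.75], [0, 0, 0, 0, 0, 0, 0.75]]}' | python3 steer.py 
cat >> h.py <<'E'
def grip(x,y,a,z=24,d=45): to(x-d*np.cos(a),y-d*np.sin(a),z,a)
E
python3 -c "
from h import *
slats('w10')"
```

```text
clock: 25.58
eef_pos: [372.0, 359.6, 155.9]
tcp_rot: [-3.141, -0.001, 0.133]
contact_force: [0.2, -0.2, 0.9]
opening: 0.749
grasp_force: 0.0
ctr 421.9 365.1 size [119.5  39.7] ang 0.149 px [299  66] [345 202]
ctr 413.5 500.5 size [198.9  22.5] ang 0.016 px [154   0] [183 230]
```

```bash

python3 -c "
from h import *
grip(421.9,365.1,.149)"
```

```text
turn [ 0.    -0.    -0.017] then shift [  4.9   0.6 131.7]
```

```bash

echo '{"rows":[[0, 0, -0.085, 0.25, 0.03, 1.65, 0.75], [0, 0, 0, 0, 0, 1.75, 0.75], [0, 0, 0, 0, 0, 1.75, 0.75], [0, 0, 0, 0, 0, 1.3, 0.75], [0, 0, 0, 0, 0, 0, 0.75]]}' | python3 steer.py 60
echo '{"rows":[[0, 0, 0, 0, 0, 0, 0.2], [0, 0, 0, 0, 0, 0, 0.2], [0, 0, 0, 0, 0, 0, 0.2], [0, 0, 0, 0, 0, 0, 0.2], [0, 0, 0, 0, 0, 0, 0.2]]}' | python3 steer.py 60
echo '{"rows":[[0, 0, 0, 0, 0, 0, 0.2], [0, 0, 0, 0, 0, -1, 0.2], [0, 0, 0, 0, 0, -1.5, 0.2], [0, 0, 0, 0, 0, -0.5, 0.2], [0, 0, 0, 0, 0, 0, 0.2]]}' | python3 steer.py 60
python3 -c "
from h import *
torack(-140,0,88,0)"
```

```text
clock: 26.05
eef_pos: [376.0, 354.3, 22.6]
tcp_rot: [3.137, 0.006, 0.145]
contact_force: [-0.5, -0.6, -0.5]
opening: 0.746
grasp_force: 0.0
clock: 26.47
eef_pos: [378.7, 358.6, 28.5]
tcp_rot: [-3.14, -0.003, 0.147]
contact_force: [0.6, -3.0, 9.5]
opening: 0.447
grasp_force: 61.1
clock: 26.88
eef_pos: [379.3, 359.4, 89.8]
tcp_rot: [-3.138, -0.005, 0.147]
contact_force: [0.2, 0.6, -0.4]
opening: 0.445
grasp_force: 60.4
turn [-0.004 -0.005  0.067] then shift [ 27.  373.5   1.8]
```

```bash

echo '{"rows":[[0, 0, 0.335, 0, 0, 0, 0.2], [0, 0, 0, 0.135, 1.865, 0, 0.2], [0, 0, 0, 0.135, 1.865, 0, 0.2], [0, 0, 0, 0.135, 1.865, 0, 0.2], [0, 0, 0, 0.135, 1.865, 0, 0.2]]}' | python3 steer.py >/dev/null
echo '{"rows":[[0, 0, 0, 0.135, 1.865, 0, 0.2], [0, 0, 0, 0.135, 1.865, 0, 0.2], [0, 0, 0, 0.135, 1.865, 0, 0.2], [0, 0, 0, 0.135, 1.865, 0, 0.2], [0, 0, 0, 0.135, 1.865, 0, 0.2]]}' | python3 steer.py >/dev/null
echo '{"rows":[[0, 0, 0, 0.135, 1.865, 0, 0.2], [0, 0, 0, 0, 0, 0.75, 0.2], [0, 0, 0, 0, 0, 0.75, 0.2], [0, 0, 0, 0, 0, 0.7, 0.2], [0, 0, 0, 0, 0, 0, 0.2]]}' | python3 steer.py >/dev/null
echo '{"rows":[[0, 0, 0, 0, 0, 0, 0.2], [0, 0, 0, 0, 0, 0, 0.2], [0, 0, 0, 0, 0, 0, 0.2]]}' | python3 steer.py 
cat >> h.py <<'E'
def edges(f,off):
    c,im,z=held(f,off); g=cv2.GaussianBlur(im,(3,3),0).astype(float); G=np.abs(np.diff(g,axis=1)).sum(2)
    for a in(50,90,130,170,200):
        row=G[a:a+20].mean(0); pk=[u for u in range(240,400) if row[u]==row[u-4:u+5].max() and row[u]>12]
        print(a+10,[(u,int(row[u]),*unrk(ray(c,[(u+.5,a+10)],z)[0]).round(1).tolist()) for u in pk])
E
python3 -c "
from h import *
edges('w11',28.6)"
```

```text
clock: 28.38
eef_pos: [434.8, -11.6, 43.3]
tcp_rot: [3.141, -0.001, 0.08]
contact_force: [0.1, 0.4, -0.6]
opening: 0.443
grasp_force: 60.5
tcp rack [-141.4   -0.7] z 43.3 yaw 0.0 slat z 14.7
60 [(271, 37, -47.8, 20.1), (363, 67, -47.8, -19.1), (381, 64, -47.7, -26.8)]
100 [(273, 35, -63.9, 20.0), (362, 68, -63.9, -19.3), (380, 61, -63.9, -27.3)]
140 [(276, 34, -81.3, 19.5), (362, 61, -81.3, -20.0), (379, 59, -81.3, -27.8)]
180 [(278, 31, -100.1, 19.3), (361, 57, -100.1, -20.3), (378, 60, -100.1, -28.4)]
210 [(281, 43, -115.3, 18.5), (361, 78, -115.2, -20.9), (384, 47, -115.2, -32.2), (394, 14, -115.2, -37.2)]
```

```bash

echo '{"rows":[[0, 0, 0.105, 0, -0.07, 0.15, 0.2], [0, 0, 0, 0, 0, 0, 0.2], [0, 0, 0, 0, 0, 0, 0.2]]}' | python3 steer.py >/dev/null
python3 -c "
from h import *
edges('w12',28.6)"
```

```text
tcp rack [-141.7    0.7] z 39.9 yaw -0.021 slat z 11.3
60 [(271, 36, -47.7, 19.4), (363, 67, -48.5, -19.7), (380, 65, -48.7, -27.0)]
100 [(273, 33, -63.8, 19.7), (362, 67, -64.7, -19.6), (376, 66, -64.8, -25.8)]
140 [(276, 32, -81.2, 19.5), (362, 61, -82.1, -19.9), (376, 62, -82.2, -26.4)]
180 [(278, 31, -100.0, 19.8), (361, 57, -100.9, -19.8), (376, 60, -101.0, -27.0)]
210 [(281, 42, -115.2, 19.3), (361, 77, -116.0, -20.1), (380, 34, -116.2, -29.4), (394, 14, -116.4, -36.3)]
```

```bash

echo '{"rows":[[0, 0, 0, 0.6, -0.01, 0, 0.2], [0, 0, 0, 0.6, -0.015, 0, 0.2], [0, 0, 0, 0.6, -0.01, 0, 0.2], [0, 0, 0, 0.4, -0.01, 0, 0.2], [0, 0, 0, 0.4, -0.01, 0, 0.2]]}' | python3 steer.py 
echo '{"rows":[[0, 0, 0, 0.4, -0.01, 0, 0.2], [0, 0, 0, 0.4, -0.005, 0, 0.2], [0, 0, 0, 0.4, -0.01, 0, 0.2], [0, 0, 0, 0.4, -0.01, 0, 0.2], [0, 0, 0, 0.4, -0.005, 0, 0.2]]}' | python3 steer.py 
echo '{"rows":[[0, 0, 0, 0.4, -0.01, 0, 0.2], [0, 0, 0, 0.4, -0.005, 0, 0.2], [0, 0, 0, 0.25, -0.005, 0, 0.2], [0, 0, 0, 0, 0, 0, 0.2]]}' | python3 steer.py 
python3 -c "
from h import *
s=r.sense();print(unrk(s['eef_pos']),s['eef_pos'][2],s['contact_force'])"
```

```text
clock: 29.15
eef_pos: [487.9, -6.2, 39.9]
tcp_rot: [3.142, -0.001, 0.059]
contact_force: [-0.0, 0.2, -1.3]
opening: 0.446
grasp_force: 60.5
clock: 29.57
eef_pos: [526.7, -3.0, 39.8]
tcp_rot: [-3.142, 0.0, 0.059]
contact_force: [0.3, -0.1, -0.3]
opening: 0.448
grasp_force: 60.5
clock: 29.9
eef_pos: [548.3, -1.3, 39.9]
tcp_rot: [3.142, -0.001, 0.059]
contact_force: [-0.6, 0.6, -0.1]
opening: 0.446
grasp_force: 60.5
[-27.35012227   0.44660454] 39.880350935746876 [-0.57860784  0.60284966 -0.10739916]
```

Insertion was free of force. I release, back off, close and push home.

```bash

echo '{"rows":[[0, 0, 0, 0, 0, 0, 0.75], [0, 0, 0, 0, 0, 0, 0.75], [0, 0, 0, 0, 0, 0, 0.75], [0, 0, 0, -1.25, 0.025, 0, 0.75], [0, 0, 0, -1.25, 0.025, 0, 0.75]]}' | python3 steer.py >/dev/null
echo '{"rows":[[0, 0, -0.105, 0, 0, 0.1, 0], [0, 0, 0, 0, 0, 0.1, 0], [0, 0, 0, 0, 0, 0, 0], [0, 0, 0, 0, 0, 0, 0], [0, 0, 0, 0, 0, 0, 0]]}' | python3 steer.py >/dev/null
echo '{"rows":[[0, 0, 0, 0, 0, 0, 0], [0, 0, 0, 0, 0, 0, 0], [0, 0, 0, 0, 0, 0, 0], [0, 0, 0, 0.7, 0, 0, 0], [0, 0, 0, 0.5, 0, 0, 0]]}' | python3 steer.py 
python3 -c "
from h import *
torack(-9,0,36,0)"
```

```text
clock: 31.15
eef_pos: [521.6, -3.5, 35.9]
tcp_rot: [3.142, -0.0, 0.08]
contact_force: [-1.1, -0.1, 0.2]
opening: -0.003
grasp_force: 0.8
turn [ 0. -0. -0.] then shift [45.1  0.5 -0.1]
```

```bash

echo '{"rows":[[0, 0, 0, 0.4, 0.005, 0, 0], [0, 0, 0, 0.4, 0.005, 0, 0], [0, 0, 0, 0.4, 0.005, 0, 0], [0, 0, 0, 0.4, 0.005, 0, 0], [0, 0, 0, 0.3, 0.005, 0, 0]]}' | python3 steer.py 
echo '{"rows":[[0, 0, 0, 0.15, 0, 0, 0], [0, 0, 0, 0.1, 0, 0, 0], [0, 0, 0, 0, 0, 0, 0]]}' | python3 steer.py | grep -E "eef|cont"
for i in 1 2 3 4; do echo '{"rows":[[0, 0, 0, 0.05, 0, 0, 0], [0, 0, 0, 0, 0, 0, 0]]}' | python3 steer.py | grep -E "eef|contact"; done
python3 -c "
from h import *
print(unrk(r.sense()['eef_pos']))"
```

```text
clock: 31.57
eef_pos: [559.9, -0.9, 35.8]
tcp_rot: [3.142, -0.0, 0.08]
contact_force: [-0.1, -0.4, 0.7]
opening: -0.002
grasp_force: 0.2
eef_pos: [564.1, -0.5, 35.7]
contact_force: [-1.1, 1.0, -0.2]
eef_pos: [564.7, -0.5, 35.7]
contact_force: [-0.6, -0.0, 0.1]
eef_pos: [565.8, -0.4, 35.8]
contact_force: [0.4, 0.4, -0.1]
eef_pos: [566.9, -0.3, 35.8]
contact_force: [-0.1, -0.1, 0.1]
eef_pos: [567.0, -0.3, 35.6]
contact_force: [-4.5, -0.5, 3.0]
[-8.66588179  0.02606577]
```

```bash

echo '{"rows":[[0, 0, 0, 0.05, 0, 0, 0], [0, 0, 0, -1, 0, 0, 0], [0, 0, 0, -1.5, 0, 0, 0], [0, 0, 0, 0, 0, -2, 0.3], [0, 0, 0, 0, 0, -2, 0.75]]}' | python3 steer.py | grep cont
echo '{"rows":[[0, 0, 0, 0, 0, -2, 0.75], [0, 0, -0.6, 0, 0, 0, 0.75], [0, 0, -0.6, 0, 0, 0, 0.75], [0, 0, -0.6, 0, 0, 0, 0.75], [0, 0, -0.6, 0, 0, 0, 0.75]]}' | python3 steer.py >/dev/null
echo '{"rows":[[0, 0, -0.6, 0, 0, 0, 0.75], [0, 0, -0.6, 0, 0, 0, 0.75], [0, 0, -0.6, 0, 0, 0, 0.75], [0, 0, -0.6, 0, 0, 0, 0.75], [0, 0, -0.6, 0, 0, 0, 0.75]]}' | python3 steer.py >/dev/null
echo '{"rows":[[0, 0, -0.6, 0, 0, 0, 0.75], [0, 0, 0, 0, 0, 0, 0.75]]}' | python3 steer.py 
python3 -c "
from h import *
to(610,250,155,1.28)"
```

```text
contact_force: [0.5, -0.1, 1.0]
clock: 33.9
eef_pos: [519.5, -4.1, 155.9]
tcp_rot: [3.14, -0.0, 1.285]
contact_force: [0.4, 0.2, -0.8]
opening: 0.754
grasp_force: 0.0
turn [ 0.001 -0.     0.005] then shift [269.4  13.8   0.9]
```

```bash

echo '{"rows":[[0, 0, 0, 1.65, 0.08, 0, 0.75], [0, 0, 0, 1.65, 0.08, 0, 0.75], [0, 0, 0, 1.65, 0.08, 0, 0.75], [0, 0, 0, 1.65, 0.08, 0, 0.75], [0, 0, 0, 1.65, 0.08, 0, 0.75]]}' | python3 steer.py >/dev/null
echo '{"rows":[[0, 0, 0, 1.65, 0.08, 0, 0.75], [0, 0, 0, 1.65, 0.08, 0, 0.75], [0, 0, 0, 1.65, 0.08, 0, 0.75], [0, 0, 0, 0, 0, 0, 0.75], [0, 0, 0, 0, 0, 0, 0.75]]}' | python3 steer.py 
python3 -c "
from h import *
slats('w13')"
```

```text
clock: 34.73
eef_pos: [607.4, 246.7, 155.5]
tcp_rot: [3.141, -0.0, 1.279]
contact_force: [-1.0, -0.3, 0.4]
opening: 0.753
grasp_force: 0.0
ctr 624.1 301.1 size [119.4  39.7] ang 1.406 px [291  54] [350 195]
ctr 864.1 287.9 size [ 65.5 125.5] ang 1.717 px [548   0] [639 143]
```

```bash
python3 -c "
from h import *
grip(624.1,301.1,1.406)"
```

```text
turn [-0.     0.    -0.128] then shift [ 12.8   7.9 131.4]
```

```bash

echo '{"rows":[[0, 0, -0.32, 0, 0, 0, 0.75], [0, 0, -0.32, 0, 0, 0, 0.75], [0, 0, 0, 0.64, 0.395, 1.5, 0.75], [0, 0, 0, 0, 0, 1.75, 0.75], [0, 0, 0, 0, 0, 1.75, 0.75]]}' | python3 steer.py 60 >/dev/null
echo '{"rows":[[0, 0, 0, 0, 0, 1.35, 0.75], [0, 0, 0, 0, 0, 0, 0.75], [0, 0, 0, 0, 0, 0, 0.2], [0, 0, 0, 0, 0, 0, 0.2], [0, 0, 0, 0, 0, 0, 0.2]]}' | python3 steer.py 60
echo '{"rows":[[0, 0, 0, 0, 0, 0, 0.2], [0, 0, 0, 0, 0, 0, 0.2], [0, 0, 0, 0, 0, 0, 0.2]]}' | python3 steer.py 60
echo '{"rows":[[0, 0, 0, 0, 0, -1, 0.2], [0, 0, 0, 0, 0, -1.75, 0.2], [0, 0, 0, 0, 0, -1.75, 0.2], [0, 0, 0, 0, 0, -1.5, 0.2], [0, 0, 0, 0, 0, 0, 0.2]]}' | python3 steer.py 60
python3 -c "
from h import *
s=r.sense(); print(s['eef_pos']); to(437,s['eef_pos'][1],150,1.395);torack(-140,-60,88,0)"
```

```text
clock: 35.62
eef_pos: [618.4, 256.5, 31.4]
tcp_rot: [3.139, -0.002, 1.407]
contact_force: [-0.4, -0.0, -0.2]
opening: 0.446
grasp_force: 60.1
clock: 35.87
eef_pos: [618.2, 256.7, 31.0]
tcp_rot: [3.139, -0.001, 1.408]
contact_force: [0.1, -1.0, 7.8]
opening: 0.445
grasp_force: 61.1
clock: 36.28
eef_pos: [620.5, 258.0, 156.6]
tcp_rot: [3.132, -0.006, 1.408]
contact_force: [1.1, 0.2, -1.4]
opening: 0.443
grasp_force: 60.4
[620.52845091 257.9829934  156.61324632]
turn [ 0.009 -0.006  0.013] then shift [ -32.1 -180.7    6.6]
turn [ 0.004 -0.011  1.328] then shift [-205.4  313.2   68.6]
```

```bash

echo '{"rows":[[0, 0, 0, -0.32, -1.8, 0, 0.2], [0, 0, 0, -0.32, -1.8, 0, 0.2], [0, 0, 0, -0.32, -1.8, 0, 0.2], [0, 0, 0, -0.32, -1.8, 0, 0.2], [0, 0, 0, -0.32, -1.8, 0, 0.2]]}' | python3 steer.py >/dev/null
echo '{"rows":[[0, 0, 0.6, 0, 0, 0, 0.2], [0, 0, 0.6, 0, 0, 0, 0.2], [0, 0, 0.6, 0, 0, 0, 0.2], [0, 0, 0.6, 0, 0, 0, 0.2], [0, 0, 0.6, 0, 0, 0, 0.2]]}' | python3 steer.py >/dev/null
echo '{"rows":[[0, 0, 0.6, 0, 0, 0, 0.2], [0, 0, 0.6, 0, 0, 0, 0.2], [0, 0, 0.6, 0, 0, 0, 0.2], [0, 0, 0.6, 0, 0, 0, 0.2], [0, 0, 0.6, 0, 0, 0, 0.2]]}' | python3 steer.py >/dev/null
echo '{"rows":[[0, 0, 0.6, 0, 0, 0, 0.2], [0, 0, 0, 0, 0, 0, 0.2], [0, 0, 0, 0, 0, 0, 0.2]]}' | python3 steer.py 
python3 -c "
from h import *
torack(-140,-60,88,0)"
```

```text
clock: 37.78
eef_pos: [434.1, 254.1, 149.1]
tcp_rot: [-3.141, -0.001, 0.092]
contact_force: [0.4, 0.4, 0.6]
opening: 0.44
grasp_force: 60.6
turn [-0.    -0.001  0.012] then shift [-19.3 324.2  61.1]
```

```bash

echo '{"rows":[[0, 0, 0.06, 0, 0, 0, 0.2], [0, 0, 0, -0.1, 1.8, 0, 0.2], [0, 0, 0, -0.11, 1.8, 0, 0.2], [0, 0, 0, -0.11, 1.8, 0, 0.2], [0, 0, 0, -0.11, 1.8, 0, 0.2]]}' | python3 steer.py >/dev/null
echo '{"rows":[[0, 0, 0, -0.1, 1.8, 0, 0.2], [0, 0, 0, -0.11, 1.8, 0, 0.2], [0, 0, 0, -0.11, 1.8, 0, 0.2], [0, 0, 0, -0.11, 1.8, 0, 0.2], [0, 0, 0, -0.11, 1.8, 0, 0.2]]}' | python3 steer.py >/dev/null
echo '{"rows":[[0, 0, 0, 0, 0, 1.5, 0.2], [0, 0, 0, 0, 0, 1.5, 0.2], [0, 0, 0, 0, 0, 1.25, 0.2], [0, 0, 0, 0, 0, 0.7, 0.2], [0, 0, 0, 0, 0, 0, 0.2]]}' | python3 steer.py >/dev/null
echo '{"rows":[[0, 0, 0, 0, 0, 0, 0.2], [0, 0, 0, 0, 0, 0, 0.2], [0, 0, 0, 0, 0, 0, 0.2]]}' | python3 steer.py 
python3 -c "
from h import *
edges('w14',30.5)"
```

```text
clock: 39.28
eef_pos: [440.3, -70.5, 50.9]
tcp_rot: [3.141, -0.002, 0.077]
contact_force: [0.3, 0.3, -0.3]
opening: 0.441
grasp_force: 60.6
tcp rack [-140.6  -59.9] z 50.9 yaw -0.003 slat z 20.4
60 [(273, 37, -46.6, -40.0), (364, 71, -46.7, -79.4), (386, 60, -46.7, -88.9)]
100 [(275, 36, -63.0, -40.1), (363, 71, -63.1, -79.6), (385, 57, -63.1, -89.4), (397, 82, -63.1, -94.8)]
140 [(278, 34, -80.6, -40.6), (362, 70, -80.7, -79.7), (383, 48, -80.8, -89.5), (395, 84, -80.8, -95.1)]
180 [(280, 37, -99.7, -40.7), (361, 71, -99.8, -79.9), (381, 37, -99.9, -89.6), (392, 80, -99.9, -95.0), (398, 45, -99.9, -97.9)]
210 [(282, 45, -115.0, -41.0), (360, 77, -115.2, -80.0), (384, 34, -115.2, -92.0)]
```

```bash

echo '{"rows":[[0, 0, 0.055, 0, -0.04, 0.2, 0.2], [0, 0, 0, 0, 0, 0.2, 0.2], [0, 0, 0, 0, 0, 0, 0.2], [0, 0, 0, 0, 0, 0, 0.2]]}' | python3 steer.py
python3 -c "
from h import *
edges('w15',30.5)"
```

```text
clock: 39.67
eef_pos: [439.0, -69.6, 41.6]
tcp_rot: [-3.141, 0.0, 0.065]
contact_force: [0.2, 0.6, -0.3]
opening: 0.442
grasp_force: 60.7
tcp rack [-141.7  -58.9] z 41.6 yaw -0.015 slat z 11.1
60 [(273, 37, -47.5, -40.1), (364, 71, -48.1, -79.4), (380, 63, -48.2, -86.3)]
100 [(275, 32, -63.9, -40.0), (363, 69, -64.5, -79.4), (375, 63, -64.6, -84.8)]
140 [(278, 30, -81.5, -40.3), (362, 69, -82.1, -79.4), (375, 65, -82.2, -85.4)]
180 [(280, 36, -100.6, -40.1), (361, 70, -101.2, -79.4), (375, 62, -101.3, -86.2), (398, 81, -101.5, -97.3)]
210 [(282, 45, -116.0, -40.3), (360, 74, -116.6, -79.2), (381, 40, -116.7, -89.7), (396, 14, -116.8, -97.2)]
```

```bash

echo '{"rows":[[0, 0, 0, 0.6, -0.005, 0, 0.2], [0, 0, 0, 0.6, -0.005, 0, 0.2], [0, 0, 0, 0.6, -0.005, 0, 0.2], [0, 0, 0, 0.4, -0.005, 0, 0.2], [0, 0, 0, 0.4, -0.005, 0, 0.2]]}' | python3 steer.py 
echo '{"rows":[[0, 0, 0, 0.4, -0.005, 0, 0.2], [0, 0, 0, 0.4, -0.005, 0, 0.2], [0, 0, 0, 0.4, -0.005, 0, 0.2], [0, 0, 0, 0.4, -0.005, 0, 0.2], [0, 0, 0, 0.4, -0.005, 0, 0.2]]}' | python3 steer.py 
echo '{"rows":[[0, 0, 0, 0.4, -0.005, 0, 0.2], [0, 0, 0, 0.4, -0.005, 0, 0.2], [0, 0, 0, 0.25, -0.005, 0, 0.2], [0, 0, 0, 0, 0, 0, 0.2]]}' | python3 steer.py 
python3 -c "
from h import *
s=r.sense();print(unrk(s['eef_pos']),s['eef_pos'][2],s['contact_force'])"
```

```text
clock: 40.13
eef_pos: [492.8, -65.7, 41.8]
tcp_rot: [3.141, -0.001, 0.065]
contact_force: [-0.1, -0.3, -1.3]
opening: 0.438
grasp_force: 60.7
clock: 40.55
eef_pos: [531.7, -62.6, 41.7]
tcp_rot: [-3.142, 0.0, 0.065]
contact_force: [-0.1, 0.2, -1.0]
opening: 0.441
grasp_force: 60.7
clock: 40.88
eef_pos: [553.3, -61.0, 41.9]
tcp_rot: [3.141, -0.001, 0.065]
contact_force: [-0.3, 0.1, -0.9]
opening: 0.439
grasp_force: 60.7
[-27.13856317 -59.41292455] 41.882169180404674 [-0.27511318  0.12462479 -0.94219862]
```

```bash

echo '{"rows":[[0, 0, 0, 0, 0, 0, 0.75], [0, 0, 0, 0, 0, 0, 0.75], [0, 0, 0, 0, 0, 0, 0.75], [0, 0, 0, -1.25, 0.025, 0, 0.75], [0, 0, 0, -1.25, 0.025, 0, 0.75]]}' | python3 steer.py >/dev/null
echo '{"rows":[[0, 0, -0.075, 0, 0, 0.15, 0], [0, 0, 0, 0, 0, 0.15, 0], [0, 0, 0, 0, 0, 0, 0], [0, 0, 0, 0, 0, 0, 0], [0, 0, 0, 0, 0, 0, 0]]}' | python3 steer.py >/dev/null
echo '{"rows":[[0, 0, 0, 0, 0, 0, 0], [0, 0, 0, 0, 0, 0, 0], [0, 0, 0, 0, 0, 0, 0], [0, 0, 0, 0.7, 0, 0, 0], [0, 0, 0, 0.5, 0, 0, 0]]}' | python3 steer.py 
echo '{"rows":[[0, 0, 0, 0.4, 0.005, 0, 0], [0, 0, 0, 0.4, 0.005, 0, 0], [0, 0, 0, 0.4, 0.005, 0, 0], [0, 0, 0, 0.4, 0, 0, 0], [0, 0, 0, 0.3, 0, 0, 0]]}' | python3 steer.py 
python3 -c "
from h import *
torack(-9,-60,36,0)"
```

```text
clock: 42.13
eef_pos: [526.7, -63.4, 35.9]
tcp_rot: [3.142, -0.0, 0.08]
contact_force: [0.8, 0.5, -0.1]
opening: -0.004
grasp_force: 0.0
clock: 42.55
eef_pos: [564.9, -60.6, 35.8]
tcp_rot: [3.142, -0.0, 0.08]
contact_force: [-0.4, -0.6, -0.4]
opening: -0.002
grasp_force: 0.3
turn [ 0. -0. -0.] then shift [ 6.5  0.1 -0.2]
```

```bash

echo '{"rows":[[0, 0, 0, 0.15, 0, 0, 0], [0, 0, 0, 0.1, 0, 0, 0], [0, 0, 0, 0, 0, 0, 0]]}' | python3 steer.py | grep -E "eef|cont"
for i in 1 2 3 4; do echo '{"rows":[[0, 0, 0, 0.05, 0, 0, 0], [0, 0, 0, 0, 0, 0, 0]]}' | python3 steer.py | grep -E "eef|contact"; done
python3 -c "
from h import *
print(unrk(r.sense()['eef_pos']))"
```

```text
eef_pos: [569.1, -60.2, 35.7]
contact_force: [-0.2, -0.2, 0.4]
eef_pos: [569.7, -60.2, 35.7]
contact_force: [-0.1, -0.3, 0.2]
eef_pos: [570.8, -60.1, 35.8]
contact_force: [-0.6, -0.3, -0.2]
eef_pos: [571.9, -60.0, 35.8]
contact_force: [0.4, 1.0, 0.1]
eef_pos: [572.0, -60.0, 35.7]
contact_force: [-5.4, -0.6, 3.9]
[ -8.41234671 -59.88443991]
```

All three slats stopped at the same depth. Now the comb goes back to locked.

```bash

echo '{"rows":[[0, 0, 0, 0.05, 0, 0, 0], [0, 0, 0, -1, 0, 0, 0], [0, 0, 0, -1.5, 0, 0, 0], [0, 0, 0, 0, 0, -2, 0.3], [0, 0, 0, 0, 0, -2, 0.6]]}' | python3 steer.py | grep cont
echo '{"rows":[[0, 0, 0, 0, 0, -2, 0.6], [0, 0, -0.605, 0, 0, -1.5, 0.6], [0, 0, -0.605, 0, 0, 0, 0.6], [0, 0, -0.605, 0, 0, 0, 0.6], [0, 0, -0.605, 0, 0, 0, 0.6]]}' | python3 steer.py >/dev/null
echo '{"rows":[[0, 0, -0.605, 0, 0, 0, 0.6], [0, 0, -0.605, 0, 0, 0, 0.6], [0, 0, -0.605, 0, 0, 0, 0.6], [0, 0, -0.605, 0, 0, 0, 0.6], [0, 0, -0.605, 0, 0, 0, 0.6]]}' | python3 steer.py >/dev/null
echo '{"rows":[[0, 0, -0.605, 0, 0, 0, 0.6], [0, 0, -0.605, 0, 0, 0, 0.6], [0, 0, -0.605, 0, 0, 0, 0.6], [0, 0, -0.605, 0, 0, 0, 0.6], [0, 0, 0, 0, 0, 0, 0.6]]}' | python3 steer.py 
python3 -c "
from h import *
torack(82,15,130,np.pi/2)"
```

```text
contact_force: [1.8, -0.2, 0.4]
clock: 45.13
eef_pos: [524.5, -63.8, 185.9]
tcp_rot: [3.14, 0.0, 1.658]
contact_force: [0.3, 0.7, -0.0]
opening: 0.597
grasp_force: 0.0
turn [0.001 0.    0.008] then shift [ 74.9 138.1  55.9]
```

```bash

echo '{"rows":[[0, 0, 0.04, 0, 0, 0, 0.6], [0, 0, 0, 0.935, 1.725, 0, 0.6], [0, 0, 0, 0.935, 1.725, 0, 0.6], [0, 0, 0, 0.935, 1.725, 0, 0.6], [0, 0, 0, 0.935, 1.725, 0, 0.6]]}' | python3 steer.py >/dev/null
echo '{"rows":[[0, 0, 0, 0, 0, 1.4, 0.6], [0, 0, 0, 0, 0, 1.4, 0.6], [0, 0, 0, 0, 0, 0, 0.6], [0, 0, 0, 0, 0, 0, 0.6], [0, 0, 0, 0, 0, 0, 0.6]]}' | python3 steer.py 
python3 - <<'E'
from h import *
torack(82.5,15,90,np.pi/2)
c,im=shot("wrist","w16")
# handle top: black blob near its projection
h=cv2.cvtColor(im,cv2.COLOR_RGB2GRAY); P=proj(c,[[*rk(82,15),99]])[0].round(); print(P, h[int(P[1])-6:int(P[1])+6,int(P[0])-6:int(P[0])+6].mean())
row=h[int(P[1])-3:int(P[1])+4].mean(0)[230:420]; d=np.where(row<40)[0]+230; print([unrk(ray(c,[(u,P[1])],99)[0]).round(1).tolist() for u in (d[(d>260)&(d<390)].min(),d[(d>260)&(d<390)].max())])
E
```

```text
clock: 45.97
eef_pos: [656.5, 20.8, 130.9]
tcp_rot: [3.141, 0.0, 1.643]
contact_force: [1.2, 0.5, 0.3]
opening: 0.605
grasp_force: 0.0
turn [ 0.001  0.    -0.008] then shift [ 1.2  0.2 40.9]
[322. 238.] 50.736111111111114Traceback (most recent call last):
  File "<stdin>", line 6, in <module>
    return umr_minimum(a, axis, None, out, keepdims, initial, where)
ValueError: zero-size array to reduction operation minimum which has no identity
```

```bash

echo '{"rows":[[0, 0, -0.04, 0.05, 0, 1, 0.6], [0, 0, 0, 0, 0, 0.95, 0.6], [0, 0, 0, 0, 0, 0, 0.6], [0, 0, 0, 0, 0, 0, 0.1], [0, 0, 0, 0, 0, 0, 0.1]]}' | python3 steer.py 80
echo '{"rows":[[0, 0, 0, 0, 0, 0, 0.1], [0, 0, 0, 0, 0, 0, 0.1], [0, 0, 0, 0, 0, 0, 0.1], [0, 0, 0, 0, 0, 0, 0.1], [0, 0, 0, 0, 0, 0, 0.1]]}' | python3 steer.py 80
echo '{"rows":[[0, 0, 0, 0, 0, -0.3, 0.1], [0, 0, 0, 0, 0, -0.3, 0.1], [0, 0, 0, 0, 0, -0.3, 0.1], [0, 0, 0, 0, 0, -0.3, 0.1], [0, 0, 0, 0, 0, 0, 0.1]]}' | python3 steer.py 80
python3 -c "
from h import *
s=r.sense();print(unrk(s['eef_pos']),s['eef_pos'][2],s['contact_force'])"
```

```text
clock: 46.43
eef_pos: [657.0, 21.8, 92.7]
tcp_rot: [3.139, 0.0, 1.652]
contact_force: [0.8, -0.6, -0.1]
opening: 0.329
grasp_force: 0.0
clock: 46.85
eef_pos: [656.6, 21.8, 92.9]
tcp_rot: [3.14, 0.0, 1.653]
contact_force: [-3.7, -0.4, 6.1]
opening: 0.287
grasp_force: 78.4
clock: 47.27
eef_pos: [656.5, 22.0, 116.4]
tcp_rot: [3.14, 0.0, 1.653]
contact_force: [-0.9, 0.0, -3.2]
opening: 0.298
grasp_force: 79.2
[82.31475265 15.02008585] 116.42442143207704 [-0.91028471  0.04747256 -3.21410047]
```

```bash

echo '{"rows":[[0, 0, 0, -0.3, 0, 0, 0.1], [0, 0, 0, -0.3, 0, 0, 0.1], [0, 0, 0, -0.3, 0, 0, 0.1], [0, 0, 0, -0.3, 0, 0, 0.1], [0, 0, 0, -0.3, 0, 0, 0.1]]}' | python3 steer.py 80
echo '{"rows":[[0, 0, 0, 0, 0, 0, 0.1], [0, 0, 0, 0, 0, 0.3, 0.1], [0, 0, 0, 0, 0, 0.3, 0.1], [0, 0, 0, 0, 0, 0, 0.1], [0, 0, 0, 0, 0, 0, 0.1]]}' | python3 steer.py 80
python3 -c "
from h import *
s=r.sense();print(unrk(s['eef_pos']))"
```

```text
clock: 47.68
eef_pos: [659.0, -8.8, 114.7]
tcp_rot: [3.141, 0.0, 1.652]
contact_force: [2.6, -0.4, -3.9]
opening: 0.292
grasp_force: 79.2
clock: 48.1
eef_pos: [658.9, -7.7, 102.1]
tcp_rot: [3.141, -0.0, 1.653]
contact_force: [4.4, 0.1, -3.9]
opening: 0.29
grasp_force: 79.4
[ 82.34752769 -14.72301892]
```

Down into the locked notch. I release, retreat and check.

```bash

echo '{"rows":[[0, 0, 0, 0, 0, 0.25, 0.1], [0, 0, 0, 0, 0, 0, 0.1], [0, 0, 0, 0, 0, 0, 0.6], [0, 0, 0, 0, 0, 0, 0.6], [0, 0, 0, 0, 0, 0, 0.6]]}' | python3 steer.py 
echo '{"rows":[[0, 0, 0, 0, 0, 0, 0.6], [0, 0, 0, 0, 0, -1.5, 0.6], [0, 0, 0, 0, 0, -1.75, 0.6], [0, 0, 0, 0, 0, -1.75, 0.8], [0, 0, 0, 0, -2, 0, 0.8]]}' | python3 steer.py 
echo '{"rows":[[0, 0, 0, 0, -2, 0, 0.8], [0, 0, 0, 0, -2, 0, 0.8], [0, 0, 0, 0, -2, 0, 0.8], [0, 0, 0, 0, -2, 0, 0.8], [0, 0, 0, 0, 0, 0, 0.8]]}' | python3 steer.py >/dev/null
python3 - <<'E'
from h import *
c,im=shot("side","fs"); A=cv2.resize(im[180:280,290:430],(560,400),interpolation=2)
c,im=shot("scene","fc"); B=cv2.resize(im[100:300,120:440],(640,400)); 
w=camrig.grab_frame("wrist")
top=np.hstack([A,cv2.resize(w,(240,150)) .repeat(1,0) if 0 else np.vstack([cv2.resize(w,(240,150)),np.zeros((250,240,3),np.uint8)])])
bot=cv2.resize(B,(320,200)); top[200:400,560:800]=cv2.resize(bot,(240,200))
cv2.imwrite("pics/final.png",top[:,:,::-1])
E
```

```text
clock: 48.52
eef_pos: [657.7, -7.8, 97.5]
tcp_rot: [-3.14, -0.0, 1.653]
contact_force: [0.5, -0.2, 0.5]
opening: 0.601
grasp_force: 0.0
clock: 48.93
eef_pos: [628.1, -11.0, 206.1]
tcp_rot: [3.124, 0.002, 1.653]
contact_force: [1.0, 0.1, 2.6]
opening: 0.798
grasp_force: 0.0
```

View pics/final.png

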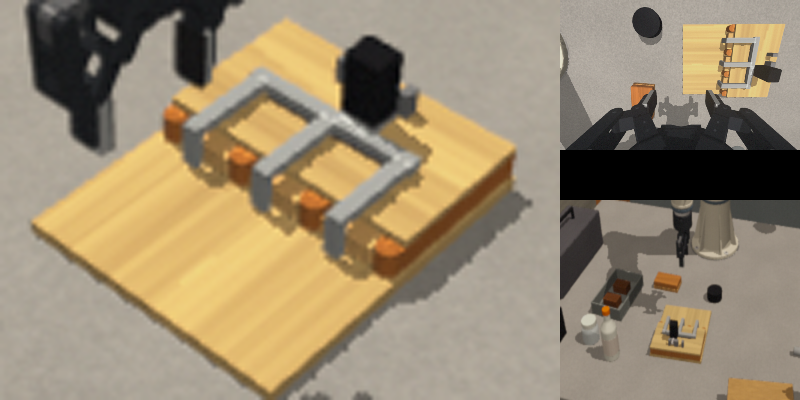

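The comb is locked and seated: its handle top is back at its original pixel, (383,189) in the side view. The tongues stand before the channels, the bed is clear and both offcuts are in the tray.

```bash
python3 -c "
from rig import r, camrig, workorder
print(workorder.sign_off())"
```

```text
the job is handed in; nothing more can be done
None
```

The job is handed in: both offcuts are in the tray, all three slats are pushed against their backstops, the comb is back in its locked notch, and I moved none of the other things on the bench.

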